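# Clear up the serving plates and shut the sweet jar

### The job

The sweets have been handed round, so clear up: first slide every flat marble plate that lies on the red lacquered stool towards the robot until all of them, still lying flat on the stool, stick out at least 3 cm past its front edge, before you lift any. Then pick each up by its jutting end and put them all in one neat, squared-up stack lying flat on the steel organiser's low front deck, the largest at the bottom and the smallest on top. At any time in the job, also screw the sweet jar's lid clockwise until it is fully home, and leave the tealight, the bell, the blue diya and the wooden spoon where they are.

Things in the scene. Friction and masses are not known exactly. Their poses are not given: they have to be found in the camera images.
- stool: low dark red lacquered stool, fixed, 340 (x) by 440 (y) mm, top surface 60 mm above its origin, which is the centre of its underside at table height; top slab 22 mm thick, free space below it at the edges. Its front edge (robot side) lies at x = -170 mm in its frame. Four places for plates lie side by side about 105 mm apart in y; a blue diya, a tealight and a brass bell stand along its rear edge (x about 145 mm)
- organiser: two-tier steel organiser, fixed, left or right of the stool; origin at table height under the centre of its low front deck, which is a flat bare sheet 300 (x) by 200 (y) mm, top surface 40 mm above the origin, no rim. Behind it (x from 165 to 285 mm) a raised tray with its rim at 113 mm holds a second, smaller stacking tray, everything below 130 mm
- lid (a joint): turn of the sweet jar's captive screw lid, rad: starts loose, between 0 and 0.7; grows as the lid turns clockwise seen from above; 2.6 is the stop, fully home. Friction about 0.06 N m, stays where it is left; the lid does not rise or come off
- lid_grip (a point): middle of the wooden bar grip on the lid, on the lid's axis (z up), 160 mm above the table. The bar is 84 long (point's x), 16 thick (point's y), 26 mm tall, 13 mm of it above this point. The lid below is a steel disc 96 mm across; the jar, a fixed glass cylinder 110 mm across and 120 mm tall, stands on the other side of the stool from the organiser
- plate_a: largest of up to four flat white marble serving plates, a rectangle 196 long (its x) by 66 wide (its y) and 5 mm thick, 175 g; origin at the centre of its underside, z up. It starts flat on the stool, long way roughly along the stool's x. Three or all four of the plates are there on any day; an absent one reads None from the start
- plate_b: second largest of up to four flat white marble serving plates, a rectangle 192 long (its x) by 58 wide (its y) and 5 mm thick, 150 g; origin at the centre of its underside, z up. It starts flat on the stool, long way roughly along the stool's x. Three or all four of the plates are there on any day; an absent one reads None from the start
- plate_c: third largest of up to four flat white marble serving plates, a rectangle 188 long (its x) by 50 wide (its y) and 5 mm thick, 127 g; origin at the centre of its underside, z up. It starts flat on the stool, long way roughly along the stool's x. Three or all four of the plates are there on any day; an absent one reads None from the start
- plate_d: smallest of up to four flat white marble serving plates, a rectangle 184 long (its x) by 42 wide (its y) and 5 mm thick, 104 g; origin at the centre of its underside, z up. It starts flat on the stool, long way roughly along the stool's x. Three or all four of the plates are there on any day; an absent one reads None from the start
- tealight: white plastic tealight 38 mm across, 40 mm tall, on the stool's rear edge; leave alone; origin at the underside
- bell: brass hand bell 48 mm across, 72 mm tall, on the stool's rear edge; leave alone; origin at the underside
- diya: blue ceramic bowl 60 mm across, 26 mm tall, on the stool's rear edge; leave alone; origin at the underside
- spoon: wooden spoon 200 mm long lying crossways on the table between robot and stool; leave alone; origin at the underside
There are look-alikes about, which are no part of the job. Leave any pink look-alike of the plate_a alone.

How it is judged:
By the outcome, as a careful person would: the job done as asked, in the order asked, and still so for the second after the job is handed in, with the robot touching nothing.
Of plate_a, plate_b, plate_c, plate_d only 3 to 4 are there at a start; the rules pass over those that are not, and their reading is None.
At some moment in a run one of plate_a, plate_b, plate_c, plate_d may be knocked a few centimetres aside while the robot is not near it.
It also fails if it takes over 210 s, if anything falls off the work surface, if the arm or the gripper's body presses on something with over 40 N, if the wrist force passes 120 N, or if a joint passes its speed limit or range.

### The arm

A 7-joint arm with a two-finger parallel gripper is mounted at the origin on the work surface. World frame = base frame: x ahead of the robot, y to its left, z up, the work surface at z = 0. Lengths are in m, angles in rad, forces in N, time in s.
With the tool pointing down it reaches from about 0.425 to 0.925 m from the base axis. Payload 6.8 kg.
Tool frame: the origin (TCP) lies at the very end of the fingers, on their centre line; the grasp point (between the pads) lies 19 mm behind it; z points along the fingers, y is the line along which they close (so a half turn about z gives the same grasp; the last joint's range is limited). The gripper opens to 85 mm and grips with 20 to 120 N. Pads are 22 mm wide; open, the fingers measure 114 mm over their backs; the gripper's body (76 mm by 85 mm) begins 54 mm behind the grasp point. The pads swing forward as they close: fully open they stand 13 mm farther back than shut.
Start: joints at [-1.291, 0.477, 0.022, 1.555, -0.011, 1.109, -0.083], TCP at [0.255, 0.625, 0.231] pointing down, gripper open.
Joint ranges: [-2.96, 2.96], [-0.34, 2.1], [-1.41, 1.46], [0.24, 2.44], [-1.37, 4.51], [0.17, 1.92], [-2.96, 2.96]. Speed limits (rad/s): [2.39, 2.39, 3.14, 3.14, 3.14, 3.14, 3.14].

### API

Orientations are given as a rotation vector (axis times angle).
In Python, from bench import r gives the robot as it stands.
- The arm moves only by the shell command python3 -m jog 'ROWS' [FORCE]. ROWS is JSON, a list of rows, each an object of numbers: "fingers": the finger opening in m, from 0 to 0.0854; "x", "y", "z": the shift along the tool's x, y, z in m; "rx", "ry", "rz": the turn, a rotation vector about the tool's x, y, z in degrees. In form: [{"fingers": .., "x": .., "y": .., "z": .., "rx": .., "ry": .., "rz": ..}, ...]. A call has 1 to 8 rows; each row shifts and turns the commanded pose from where the row before left it, along the tool's axes as they then stand; what a row does not reach is not made up. A row lasts 1/8 s, in which the tool goes at most 62.5 mm and 10.7 degrees, less where a joint would pass 70% of its speed; a pose out of reach is approached as far as the arm can. A call is refused whole if a number of a shift passes 0.0625 or a number of a turn 10.7, either way. A call with a gripper value outside its range is refused whole. The fingers move at their own pace and stop on an object; FORCE is the grip in N (left out, the last holds). Time passes only in rows, so rows that do not move let the fingers close. It gives the time, the measured TCP pose, the force, the opening and the grip force at its end, in the units of the state.
- r.get_obs(): the state, without advancing time (a new reading comes with each control period).
- r.grab_frame(name): name is "scene" or "top" or "wrist"; returns (picture, depth): 400x640x3 uint8, red, green, blue; 400x640 float32, m along the optical axis (not along the pixel's ray), 0 where there is no reading.
- r.get_calibration(name): a dict with "mtx" (3x3 intrinsics, pixels), "dist" ([k1, k2, p1, p2, k3] as OpenCV has them; the pictures are not rectified), "extrinsics" (4x4, takes a point from camera to world coordinates). Camera axes: x right, y down, z forward; pixel columns grow to the right and rows downward; lengths in m; the calibration is good to about 2 mm. A picture is of the moment at which its call begins: read the wrist's pose just before it. get_calibration takes no time and is no camera call; for the wrist camera it gives the pose at the moment of the call.
- r.hand_in(): hands the job in; it is judged then, once.
Trained networks look in the newest picture that a camera, given by its name, has taken for a name from the list of things; names that differ only in an ending like _2 or _b are one class to them, and where a whole thing is asked for, a point or a joint stands for the part that bears it (a point fixed in the world has none). Each returns a list of dicts, best first, with "score" (0 to 1); they miss things now and then, are a little off and sometimes report something else, mostly with a low value. They report only what shows in the picture. A call takes as long as a camera call. They do not tell look-alikes from the thing itself.
- r.search_frame(target, camera): "xyz" ([x, y, z] in m, in world coordinates, good to about 4 mm: the middle of the surface that is visible of it).
- r.landmark_of(target, camera): "xyz" ([x, y, z] in m, in world coordinates, good to about 4 mm: a listed point, or the origin of a listed thing).
The state is a dict: "clock": time; "joints": joint angles; "qvel": joint speeds; "tau": joint torques, N m; "tcp_pos": TCP position; "orientation": TCP orientation; "contact_force": force on the tool from outside, world axes, zero at the start; "moment": the same for the moment, N m; "grip_width": finger opening in m; "gripper_force": force on a finger pad.
Only numpy, scipy, OpenCV 4.12 (cv2) and the standard library are available. Lean on these libraries where they do the work, as an engineer would, in place of code of your own. Each camera call takes 0.05 s, during which the arm holds its last target. There are 200 camera calls.

## Working session

There is one attempt and no reset: what is moved stays moved. The work goes in short steps, Python scripts to look and compute and a shell command to move; the robot and the scene stay as the last step left them, time stands still between calls to the robot, and variables do not carry over. Pictures are saved under pics/ and viewed, at most 17 in all, crops included, and the job is handed in when it is done.

```bash
ls; mkdir -p pics; cat > h.py <<'E'
from bench import r
import numpy as np, cv2
from scipy.spatial.transform import Rotation as R
def snap(cam,name):
    c=r.get_calibration(cam); p,d=r.grab_frame(cam); cv2.imwrite(f'pics/{name}.png',p[:,:,::-1]); np.savez(f'pics/{name}.npz',p=p,d=d,**{k:np.array(v) for k,v in c.items()}); return p,d,c
def world(px,z,c,d=None):
    px=np.array(px,float).reshape(-1,1,2)
    n=cv2.undistortPoints(px,np.array(c['mtx']),np.array(c['dist']))[:,0]
    E=np.array(c['extrinsics']); ray=np.c_[n,np.ones(len(n))]@E[:3,:3].T; o=E[:3,3]
    if d is not None: return o+ray*np.array(d)[:,None]
    return o+ray*((z-o[2])/ray[:,2])[:,None]
E
python3 - <<'E'
from h import *
for c in ['scene','top']:
    snap(c,c+'0')
    for t in ['stool','organiser','lid_grip','plate_a','tealight','bell','diya','spoon']:
        print(c,t,[(np.round(x['xyz'],3).tolist(),round(x['score'],2)) for x in r.landmark_of(t,c)])
print(r.get_obs())
E
```

```text
pics
scene stool [([0.644, -0.01, -0.002], 0.83)]
scene organiser [([0.47, 0.382, -0.001], 0.91)]
scene lid_grip [([0.495, -0.384, 0.16], 0.69)]
scene plate_a [([0.31, 0.141, 0.001], 0.83), ([0.278, -0.228, -0.0], 0.81), ([0.586, 0.039, 0.058], 0.71), ([0.596, -0.162, 0.061], 0.69), ([0.57, 0.142, 0.062], 0.68)]
scene tealight [([0.788, -0.002, 0.057], 0.66)]
scene bell [([0.782, 0.101, 0.062], 0.58)]
scene diya [([0.775, -0.111, 0.062], 0.78)]
scene spoon [([0.375, -0.038, 0.0], 0.78)]
top stool [([0.64, -0.01, 0.004], 0.96)]
top organiser [([0.468, 0.387, -0.001], 0.59), ([0.489, -0.39, 0.16], 0.2)]
top lid_grip [([0.489, -0.385, 0.159], 0.8), ([0.572, 0.148, 0.062], 0.54)]
top plate_a [([0.598, -0.16, 0.059], 0.92), ([0.315, 0.143, -0.003], 0.91), ([0.574, 0.146, 0.058], 0.69), ([0.587, 0.039, 0.054], 0.67), ([0.28, -0.232, -0.005], 0.64)]
top tealight [([0.783, -0.002, 0.061], 0.72)]
top bell [([0.786, 0.105, 0.057], 0.79), ([0.599, -0.163, 0.06], 0.25)]
top diya [([0.778, -0.116, 0.06], 0.74), ([0.572, 0.147, 0.061], 0.33)]
top spoon [([0.374, -0.034, 0.002], 0.87)]
{'clock': 0.9, 'joints': array([-1.29107629,  0.4769365 ,  0.02236119,  1.55539446, -0.01149144,
        1.10929912, -0.08309878]), 'qvel': array([ 8.60026649e-05, -2.90981203e-03, -1.58543749e-04,  6.98420376e-04,
        1.08121724e-03, -2.13420518e-03,  7.80204972e-04]), 'tau': array([-3.32801337e-04, -5.96314180e+01,  1.60581853e+00, -2.81549782e+01,
        1.24405595e-02,  1.43425365e-03, -4.03816330e-06]), 'tcp_pos': array([0.25524711, 0.6249032 , 0.23135211]), 'orientation': array([-6.05344426e-01, -3.08270463e+00, -1.46028643e-04]), 'contact_force': array([-0.18734386, -0.08925619,  0.0335802 ]), 'moment': array([-0.01743182, -0.00752556, -0.01102755]), 'gripper_force': 0.0, 'grip_width': 0.08533368321972637}
```

View pics/top0.png

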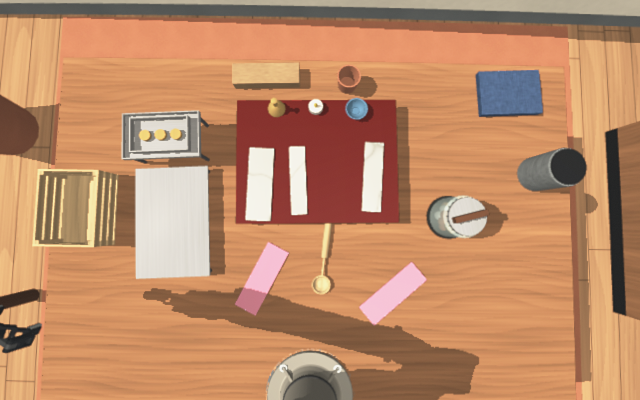

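View pics/scene0.png

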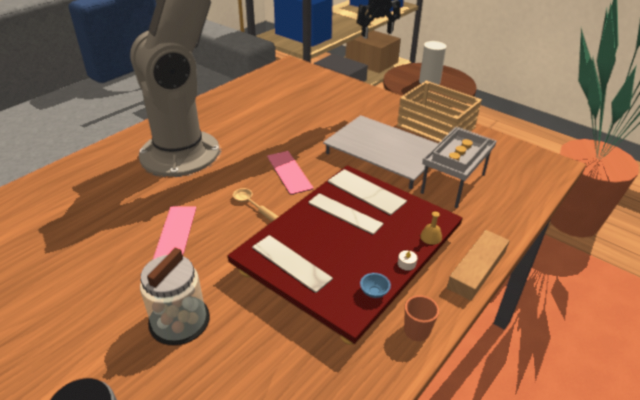

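Top view: there are three white plates on the stool, at px (260,184), (298,180) and (373,177). The pink look-alikes at (262,278) and (393,293) lie on the table and stay there. The organiser deck is at (172,222) and the jar lid bar at (465,215). Next I'll measure the plates and the bar.

```bash
cat >> h.py <<'E'
def plates(p,d,c,zlo=0.045,zhi=0.11,area=500,zs=0.065):
    hsv=cv2.cvtColor(p,cv2.COLOR_RGB2HSV)
    m=((hsv[:,:,1]<60)&(hsv[:,:,2]>140)).astype(np.uint8)
    v,u=np.nonzero(m); w=world(np.c_[u,v],0,c,d[v,u])
    k=(w[:,2]>zlo)&(w[:,2]<zhi)&(w[:,0]>.35)&(w[:,0]<.77)
    m[:]=0; m[v[k],u[k]]=255
    m=cv2.morphologyEx(m,cv2.MORPH_CLOSE,np.ones((3,3)))
    out=[]
    for cn in cv2.findContours(m,cv2.RETR_EXTERNAL,cv2.CHAIN_APPROX_NONE)[0]:
        if cv2.contourArea(cn)<area: continue
        q=world(cn[:,0].astype(float),zs,c)[:,:2]
        (cx,cy),(a,b),an=cv2.minAreaRect((q*1000).astype(np.float32))
        if a<b: a,b,an=b,a,an+90
        an=(an+90)%180-90
        out.append(dict(c=np.round([cx,cy]),L=round(a),W=round(b),yaw=round(an,1),xmin=round(q[:,0].min()*1000)))
    return out
E
python3 - <<'E'
from h import *
for n in ['top0','scene0']:
    f=np.load(f'pics/{n}.npz'); p,d=f['p'],f['d']
    for o in plates(p,d,f,area=300): print(n,o)
    # stool edges
    hsv=cv2.cvtColor(p,cv2.COLOR_RGB2HSV)
    m=((hsv[:,:,1]>180)&(hsv[:,:,2]<140)&((hsv[:,:,0]<8)|(hsv[:,:,0]>172)))
    v,u=np.nonzero(m); w=world(np.c_[u,v],0,f,d[v,u]); w=w[(abs(w[:,2]-.06)<.008)]
    print('stool',cv2.minAreaRect((w[:,:2]*1000).astype(np.float32)),np.median(w[:,2]),np.percentile(w[:,0],[.3,99.7]),np.percentile(w[:,1],[.3,99.7]))
    v,u=np.nonzero(d>0); w=world(np.c_[u,v],0,f,d[v,u])
    k=(abs(w[:,2]-.040)<.007)&(w[:,1]>.22)&(w[:,1]<.55)&(w[:,0]>.28)&(w[:,0]<.64); q=w[k]
    print('deck',cv2.minAreaRect((q[:,:2]*1000).astype(np.float32)),np.median(q[:,2]))
    k=(w[:,2]>.160)&(w[:,2]<.19)&(np.hypot(w[:,0]-.49,w[:,1]+.385)<.06); q=w[k]
    print('bar',k.sum(),cv2.minAreaRect((q[:,:2]*1000).astype(np.float32)),np.median(q[:,2]))
E
```

```text
top0 {'c': array([573., 144.]), 'L': 197, 'W': 68, 'yaw': -1.4, 'xmin': 475}
top0 {'c': array([585.,  42.]), 'L': 185, 'W': 43, 'yaw': 3.3, 'xmin': 492}
top0 {'c': array([ 597., -160.]), 'L': 189, 'W': 52, 'yaw': -2.5, 'xmin': 503}
top0 {'c': array([693., 411.]), 'L': 198, 'W': 106, 'yaw': -86.5, 'xmin': 637}Traceback (most recent call last):
  File "<stdin>", line 8, in <module>
  File "h.py", line 8, in world
    n=cv2.undistortPoints(px,np.array(c['mtx']),np.array(c['dist']))[:,0]
      ~~~~~~~~~~~~~~~~~~~^^^^^^^^^^^^^^^^^^^^^^^^^^^^^^^^^^^^^^^^^^^
cv2.error: OpenCV(4.12.0) /io/opencv/modules/calib3d/src/undistort.dispatch.cpp:347: error: (-215:Assertion failed) CV_IS_MAT(_src) && CV_IS_MAT(_dst) && (_src->rows == 1 || _src->cols == 1) && (_dst->rows == 1 || _dst->cols == 1) && _src->cols + _src->rows - 1 == _dst->rows + _dst->cols - 1 && (CV_MAT_TYPE(_src->type) == CV_32FC2 || CV_MAT_TYPE(_src->type) == CV_64FC2) && (CV_MAT_TYPE(_dst->type) == CV_32FC2 || CV_MAT_TYPE(_dst->type) == CV_64FC2) in function 'cvUndistortPointsInternal'
```

```bash
python3 - <<'E'
from h import *
for n in ['top0','scene0']:
    f=np.load(f'pics/{n}.npz'); p,d=f['p'],f['d']
    v,u=np.nonzero(d>0); w=world(np.c_[u,v],0,f,d[v,u]); red=p[v,u].astype(int)
    isr=(red[:,0]>60)&(red[:,1]<40)
    q=w[isr&(abs(w[:,2]-.06)<.008)&(w[:,0]<.9)]
    print('stool',len(q),cv2.minAreaRect((q[:,:2]*1000).astype(np.float32)),np.median(q[:,2]))
    k=(abs(w[:,2]-.040)<.007)&(w[:,1]>.25)&(w[:,1]<.55)&(w[:,0]>.28)&(w[:,0]<.64); q=w[k]
    print('deck',cv2.minAreaRect((q[:,:2]*1000).astype(np.float32)),np.median(q[:,2]))
    k=(w[:,2]>.164)&(w[:,2]<.19)&(np.hypot(w[:,0]-.49,w[:,1]+.385)<.06); q=w[k]
    print('bar',k.sum(),cv2.minAreaRect((q[:,:2]*1000).astype(np.float32)),np.median(q[:,2]))
o=r.get_obs(); c=r.get_calibration('wrist'); T=R.from_rotvec(o['orientation']); print(T.as_matrix().round(2)); E=np.array(c['extrinsics']); print('cam in tool',T.inv().apply(E[:3,3]-o['tcp_pos']).round(3),(T.as_matrix().T@E[:3,:3]).round(2))
E
```

```text
stool 212 ((667.3212890625, -26.125747680664062), (265.714599609375, 262.1858825683594), 89.54887390136719) 0.06012267156548018
deck ((479.81134033203125, 385.0486755371094), (324.1640319824219, 200.73330688476562), 3.210531234741211) 0.040438693040339535
bar 229 ((491.05615234375, -385.55059814453125), (16.05259895324707, 83.5611572265625), 14.193885803222656) 0.1682396154095639
stool 14301 ((642.8965454101562, -11.3160400390625), (338.7779235839844, 442.39044189453125), 1.0960969924926758) 0.06076831713349162
deck ((468.42547607421875, 383.15740966796875), (303.29962158203125, 212.9064178466797), 3.827537775039673) 0.04138165468542265
bar 320 ((494.3246154785156, -387.3651428222656), (18.566822052001953, 83.96708679199219), 15.420360565185547) 0.16770659991950138
[[-0.93  0.38  0.  ]
 [ 0.38  0.93  0.  ]
 [ 0.    0.   -1.  ]]
cam in tool [ 0.082 -0.    -0.143] [[ 0.   -0.95 -0.32]
 [ 1.    0.    0.  ]
 [-0.   -0.32  0.95]]
```

```bash
python3 -m jog '[{"rz":-7.4},{"rz":-7.4},{"rz":-7.4},{"x":-0.06,"z":-0.012},{"x":-0.06,"z":-0.012},{"x":-0.06,"z":-0.012},{"x":-0.06,"z":-0.012}]' 30
python3 -m jog '[{"y":-0.05},{"y":-0.05},{"y":-0.05},{"y":-0.05},{"y":-0.05},{"y":-0.05},{"y":-0.05},{"y":-0.05}]'
python3 -m jog '[{"y":-0.05},{"y":-0.05},{"y":-0.05},{"y":-0.05},{"y":-0.05},{"y":-0.05},{"y":-0.05},{"y":-0.05}]'
python3 -m jog '[{"y":-0.05},{"y":-0.05},{"y":-0.05},{"y":-0.05},{"rz":10.7},{"rz":10.7},{"rz":10.7},{"rz":10.7}]'
python3 -m jog '[{"rz":10.7},{"rz":10.7},{"rz":10.7},{}]'
cat > go.py <<'E'
import sys; from h import *
o=r.get_obs(); T=R.from_rotvec(o['orientation']); M=T.as_matrix()
print('tcp',o['tcp_pos'].round(4),'toolx deg',np.degrees(np.arctan2(M[1,0],M[0,0])).round(1),'tilt',np.degrees(np.arccos(-M[2,2])).round(1),'t',o['clock'],'F',np.round(o['contact_force'],1),'M',np.round(o['moment'],2),'w',round(o['grip_width'],4),'q',np.round(o['joints'],2))
if len(sys.argv)>3: print('delta tool',T.inv().apply(np.array(sys.argv[1:4],float)-o['tcp_pos']).round(4))
E
python3 go.py .492 -.386 .153
```

```text
tcp [0.2552 0.6249 0.2314] toolx deg 157.8 tilt 0.0 t 0.9 F [-0.2 -0.1  0. ] M [-0.02 -0.01 -0.01] w 0.0853 q [-1.29  0.48  0.02  1.56 -0.01  1.11 -0.08]
delta tool [-0.6015 -0.8463  0.0783]validation failed for argument at $[0]...
validation failed for argument at $[0]...
validation failed for argument at $[0]...
validation failed for argument at $[0]...
validation failed for argument at $[0]...
```

```bash
python3 -m jog '[{"fingers":0.085,"x":0,"y":0,"z":0,"rx":0,"ry":0,"rz":-7.4}]' 30; python3 -m jog '[{"fingers":0.085,"rz":-7.4}]'; python3 -m jog '[{"x":0,"y":0,"z":0,"rx":0,"ry":0,"rz":-7.4}]'; python3 go.py
```

```text
clock: 1.02
tcp_pos: [0.2552, 0.6249, 0.2313]
orientation: [0.401, 3.116, -0.0]
contact_force: [0.4, -0.9, -0.4]
grip_width: 0.0854
gripper_force: 0.0
tcp [0.2552 0.6249 0.2313] toolx deg 165.3 tilt 0.0 t 1.025 F [ 0.4 -0.9 -0.4] M [ 0.06 -0.02  0.03] w 0.0854 q [-1.27  0.48 -0.01  1.55  0.    1.11  0.04]validation failed for argument at $[0]...
validation failed for argument at $[0]...
```

```bash
python3 -m jog '[{"fingers":0.085,"x":0,"y":0,"z":0,"rx":0,"ry":0,"rz":-7.4},{"fingers":0.085,"x":0,"y":0,"z":0,"rx":0,"ry":0,"rz":-7.4},{"fingers":0.085,"x":-0.06,"y":0,"z":-0.012,"rx":0,"ry":0,"rz":0},{"fingers":0.085,"x":-0.06,"y":0,"z":-0.012,"rx":0,"ry":0,"rz":0},{"fingers":0.085,"x":-0.06,"y":0,"z":-0.012,"rx":0,"ry":0,"rz":0},{"fingers":0.085,"x":-0.06,"y":0,"z":-0.012,"rx":0,"ry":0,"rz":0}]' >/dev/null
python3 -m jog '[{"fingers":0.085,"x":0,"y":-0.05,"z":0,"rx":0,"ry":0,"rz":0},{"fingers":0.085,"x":0,"y":-0.05,"z":0,"rx":0,"ry":0,"rz":0},{"fingers":0.085,"x":0,"y":-0.05,"z":0,"rx":0,"ry":0,"rz":0},{"fingers":0.085,"x":0,"y":-0.05,"z":0,"rx":0,"ry":0,"rz":0},{"fingers":0.085,"x":0,"y":-0.05,"z":0,"rx":0,"ry":0,"rz":0},{"fingers":0.085,"x":0,"y":-0.05,"z":0,"rx":0,"ry":0,"rz":0},{"fingers":0.085,"x":0,"y":-0.05,"z":0,"rx":0,"ry":0,"rz":0},{"fingers":0.085,"x":0,"y":-0.05,"z":0,"rx":0,"ry":0,"rz":0}]' >/dev/null; python3 go.py
python3 -m jog '[{"fingers":0.085,"x":0,"y":-0.05,"z":0,"rx":0,"ry":0,"rz":0},{"fingers":0.085,"x":0,"y":-0.05,"z":0,"rx":0,"ry":0,"rz":0},{"fingers":0.085,"x":0,"y":-0.05,"z":0,"rx":0,"ry":0,"rz":0},{"fingers":0.085,"x":0,"y":-0.05,"z":0,"rx":0,"ry":0,"rz":0},{"fingers":0.085,"x":0,"y":-0.05,"z":0,"rx":0,"ry":0,"rz":0},{"fingers":0.085,"x":0,"y":-0.05,"z":0,"rx":0,"ry":0,"rz":0},{"fingers":0.085,"x":0,"y":-0.05,"z":0,"rx":0,"ry":0,"rz":0},{"fingers":0.085,"x":0,"y":-0.05,"z":0,"rx":0,"ry":0,"rz":0}]' >/dev/null; python3 go.py
python3 -m jog '[{"fingers":0.085,"x":0,"y":-0.05,"z":0,"rx":0,"ry":0,"rz":0},{"fingers":0.085,"x":0,"y":-0.05,"z":0,"rx":0,"ry":0,"rz":0},{"fingers":0.085,"x":0,"y":-0.05,"z":0,"rx":0,"ry":0,"rz":0},{"fingers":0.085,"x":0,"y":-0.05,"z":0,"rx":0,"ry":0,"rz":0},{"fingers":0.085,"x":0,"y":0,"z":0,"rx":0,"ry":0,"rz":10},{"fingers":0.085,"x":0,"y":0,"z":0,"rx":0,"ry":0,"rz":10},{"fingers":0.085,"x":0,"y":0,"z":0,"rx":0,"ry":0,"rz":10},{"fingers":0.085,"x":0,"y":0,"z":0,"rx":0,"ry":0,"rz":10}]' >/dev/null
python3 -m jog '[{"fingers":0.085,"x":0,"y":0,"z":0,"rx":0,"ry":0,"rz":10},{"fingers":0.085,"x":0,"y":0,"z":0,"rx":0,"ry":0,"rz":10},{"fingers":0.085,"x":0,"y":0,"z":0,"rx":0,"ry":0,"rz":10},{"fingers":0.085,"x":0,"y":0,"z":0,"rx":0,"ry":0,"rz":5},{"fingers":0.085,"x":0,"y":0,"z":0,"rx":0,"ry":0,"rz":0}]' >/dev/null
python3 go.py .492 -.386 .153
```

```text
tcp [0.4951 0.2231 0.2795] toolx deg 180.0 tilt 0.0 t 2.775 F [ 0.2 -0.5 -0.4] M [-0.01 -0.04  0.  ] w 0.0851 q [-0.59  0.21  0.06  1.82 -0.01  1.11  1.05]
tcp [ 0.4949 -0.1768  0.2796] toolx deg 180.0 tilt 0.1 t 3.775 F [-0.5  0.2 -0.8] M [ 0.03 -0.08 -0.03] w 0.0851 q [-0.08  0.18  0.35  1.87 -0.07  1.1   1.87]
tcp [ 0.4951 -0.375   0.2793] toolx deg 105.0 tilt 0.0 t 5.4 F [ 0.2 -0.5  0.2] M [ 0.   -0.02  0.02] w 0.085 q [ 0.01  0.42  0.73  1.67 -0.3   1.17  1.08]
delta tool [-0.0098 -0.0058  0.1263]
```

```bash
python3 -m jog '[{"fingers":0.085,"x":-0.0098,"y":-0.0058,"z":0.03,"rx":0,"ry":0,"rz":0},{"fingers":0.085,"x":0,"y":0,"z":0,"rx":0,"ry":0,"rz":0}]' >/dev/null
python3 - <<'E'
from h import *
p,d,f=snap('wrist','w1')
v,u=np.nonzero(d>0); w=world(np.c_[u,v],0,f,d[v,u])
k=(w[:,2]>.160)&(w[:,2]<.185)&(np.hypot(w[:,0]-.49,w[:,1]+.385)<.055); q=w[k]
print('bar',k.sum(),cv2.minAreaRect((q[:,:2]*1000).astype(np.float32)),np.median(q[:,2]), q[:,:2].mean(0))
E
python3 go.py .492 -.386 .153
```

```text
bar 2778 ((492.44512939453125, -385.8536682128906), (15.9605131149292, 83.54542541503906), 15.30311107635498) 0.16855798854550297 [ 0.49149954 -0.38264431]
tcp [ 0.4913 -0.386   0.2489] toolx deg 105.0 tilt 0.1 t 5.7 F [ 0.9 -0.   0.9] M [ 0.03 -0.01  0.03] w 0.0851 q [ 0.05  0.45  0.71  1.7  -0.32  1.12  1.12]
delta tool [-0.0004  0.0008  0.0959]
```

View pics/w1.png

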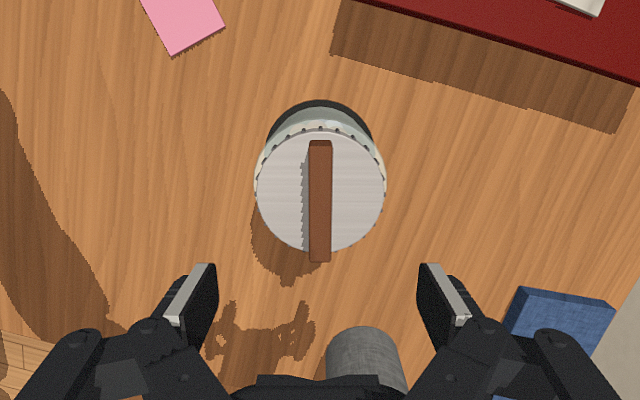

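The wrist view shows the lid with its wooden bar at (320,200), centred between the fingers and in line with them. I'll descend and grip it.

```bash
python3 -m jog '[{"fingers":0.085,"x":0,"y":0.001,"z":0.032,"rx":0,"ry":0,"rz":0},{"fingers":0.085,"x":0,"y":0,"z":0.032,"rx":0,"ry":0,"rz":0},{"fingers":0.06,"x":0,"y":0,"z":0.03,"rx":0,"ry":0,"rz":0},{"fingers":0,"x":0,"y":0,"z":0,"rx":0,"ry":0,"rz":0},{"fingers":0,"x":0,"y":0,"z":0,"rx":0,"ry":0,"rz":0},{"fingers":0,"x":0,"y":0,"z":0,"rx":0,"ry":0,"rz":0},{"fingers":0,"x":0,"y":0,"z":0,"rx":0,"ry":0,"rz":0},{"fingers":0,"x":0,"y":0,"z":0,"rx":0,"ry":0,"rz":0}]' 60
python3 go.py
python3 -m jog '[{"fingers":0,"x":0,"y":0,"z":0,"rx":0,"ry":0,"rz":10},{"fingers":0,"x":0,"y":0,"z":0,"rx":0,"ry":0,"rz":10},{"fingers":0,"x":0,"y":0,"z":0,"rx":0,"ry":0,"rz":10},{"fingers":0,"x":0,"y":0,"z":0,"rx":0,"ry":0,"rz":10},{"fingers":0,"x":0,"y":0,"z":0,"rx":0,"ry":0,"rz":10},{"fingers":0,"x":0,"y":0,"z":0,"rx":0,"ry":0,"rz":10}]' > /dev/null
python3 go.py
```

```text
clock: 6.7
tcp_pos: [0.4923, -0.3871, 0.1576]
orientation: [1.913, 2.49, -0.0]
contact_force: [-4.5, 1.1, 7.2]
grip_width: 0.0142
gripper_force: 60.0
tcp [ 0.4923 -0.3871  0.1576] toolx deg 104.9 tilt 0.1 t 6.7 F [-4.5  1.1  7.2] M [ 0.17  0.97 -0.05] w 0.0142 q [ 0.1   0.55  0.66  1.78 -0.4   0.95  1.18]
tcp [ 0.4917 -0.387   0.1575] toolx deg 44.6 tilt 0.0 t 7.45 F [-6.4  1.9  6.9] M [0.3  1.39 0.1 ] w 0.0142 q [-0.07  0.65  0.93  1.79 -0.61  1.01  0.31]
```

```bash

python3 -m jog '[{"fingers":0,"x":0,"y":0,"z":0,"rx":0,"ry":0,"rz":10},{"fingers":0,"x":0,"y":0,"z":0,"rx":0,"ry":0,"rz":10},{"fingers":0,"x":0,"y":0,"z":0,"rx":0,"ry":0,"rz":10},{"fingers":0,"x":0,"y":0,"z":0,"rx":0,"ry":0,"rz":10},{"fingers":0,"x":0,"y":0,"z":0,"rx":0,"ry":0,"rz":5},{"fingers":0,"x":0,"y":0,"z":0,"rx":0,"ry":0,"rz":0}]' > /dev/null
python3 go.py
python3 -m jog '[{"fingers":0,"x":0,"y":0,"z":0,"rx":0,"ry":0,"rz":8}]'>/dev/null; python3 go.py
python3 -m jog '[{"fingers":0,"x":0,"y":0,"z":0,"rx":0,"ry":0,"rz":8}]'>/dev/null; python3 go.py
```

```text
tcp [ 0.4915 -0.3865  0.1575] toolx deg -0.1 tilt 0.0 t 8.2 F [-7.   4.3 11.9] M [ 0.75  1.55 -0.03] w 0.0142 q [-0.16  0.76  1.12  1.8  -0.77  1.1  -0.34]
tcp [ 0.4915 -0.3864  0.1576] toolx deg -8.2 tilt 0.0 t 8.325 F [-7.2  3.   8.3] M [0.46 1.58 0.94] w 0.0141 q [-0.17  0.78  1.15  1.8  -0.8   1.12 -0.45]
tcp [ 0.4932 -0.3866  0.1578] toolx deg -16.1 tilt 0.1 t 8.45 F [-6.1  2.2 10. ] M [0.45 1.2  1.34] w 0.0142 q [-0.18  0.8   1.18  1.8  -0.82  1.13 -0.57]
```

```bash

python3 -m jog '[{"fingers":0,"x":0,"y":0,"z":0,"rx":0,"ry":0,"rz":6},{"fingers":0,"x":0,"y":0,"z":0,"rx":0,"ry":0,"rz":0}]'>/dev/null; python3 go.py
python3 -m jog '[{"fingers":0.085,"x":0,"y":0,"z":0,"rx":0,"ry":0,"rz":0},{"fingers":0.085,"x":0,"y":0,"z":0,"rx":0,"ry":0,"rz":0},{"fingers":0.085,"x":0,"y":0,"z":0,"rx":0,"ry":0,"rz":0},{"fingers":0.085,"x":0,"y":0,"z":0,"rx":0,"ry":0,"rz":0},{"fingers":0.085,"x":0,"y":0,"z":-0.06,"rx":0,"ry":0,"rz":0},{"fingers":0.085,"x":0,"y":0,"z":-0.06,"rx":0,"ry":0,"rz":0},{"fingers":0.085,"x":0,"y":0,"z":0,"rx":0,"ry":0,"rz":0}]'>/dev/null; python3 go.py
python3 - <<'E'
from h import *
p,d,f=snap('wrist','w2')
v,u=np.nonzero(d>0); w=world(np.c_[u,v],0,f,d[v,u])
k=(w[:,2]>.160)&(w[:,2]<.185)&(np.hypot(w[:,0]-.49,w[:,1]+.385)<.055); q=w[k]
print('bar',k.sum(),cv2.minAreaRect((q[:,:2]*1000).astype(np.float32)),np.median(q[:,2]))
p,d,f=snap('top','top1')
for o in plates(p,d,f,area=300): print(o)
E
```

```text
tcp [ 0.4932 -0.3866  0.1579] toolx deg -21.6 tilt 0.1 t 8.7 F [-5.4  1.4 10.9] M [0.4  0.95 2.87] w 0.0139 q [-0.19  0.82  1.2   1.8  -0.84  1.15 -0.65]
tcp [ 0.4935 -0.3883  0.28  ] toolx deg -22.1 tilt 0.4 t 9.575 F [-0.6  0.1 -1.5] M [-0.06  0.02 -0.  ] w 0.0849 q [-0.25  0.71  1.33  1.67 -0.72  1.33 -0.74]
bar 2256 ((492.3802185058594, -386.6499938964844), (16.133777618408203, 83.86685943603516), 83.29930114746094) 0.16862623876022798
{'c': array([573., 144.]), 'L': 197, 'W': 68, 'yaw': -1.4, 'xmin': 475}
{'c': array([585.,  42.]), 'L': 185, 'W': 43, 'yaw': 3.3, 'xmin': 492}
{'c': array([ 597., -160.]), 'L': 189, 'W': 52, 'yaw': -2.5, 'xmin': 503}
{'c': array([696., 410.]), 'L': 203, 'W': 120, 'yaw': 88.2, 'xmin': 637}
```

Lid: it turned 112° and then hit a hard stop at 2.9 N m, so it's home. Next I'll turn the tool to the aligned pose and go behind the plate at y=-0.16.

```bash

python3 -m jog '[{"fingers":0,"x":0,"y":0,"z":0,"rx":0,"ry":0,"rz":-10},{"fingers":0,"x":0,"y":0,"z":0,"rx":0,"ry":0,"rz":-10},{"fingers":0,"x":0,"y":0,"z":0,"rx":0,"ry":0,"rz":-10},{"fingers":0,"x":0,"y":0,"z":0,"rx":0,"ry":0,"rz":-10},{"fingers":0,"x":0,"y":0,"z":0,"rx":0,"ry":0,"rz":-10},{"fingers":0,"x":0,"y":0,"z":0,"rx":0,"ry":0,"rz":-10},{"fingers":0,"x":0,"y":0,"z":0,"rx":0,"ry":0,"rz":-10},{"fingers":0,"x":0,"y":0,"z":0,"rx":0,"ry":0,"rz":-10}]'>/dev/null
python3 -m jog '[{"fingers":0,"x":0,"y":0,"z":0,"rx":0,"ry":0,"rz":-10},{"fingers":0,"x":0,"y":0,"z":0,"rx":0,"ry":0,"rz":-10},{"fingers":0,"x":0,"y":0,"z":0,"rx":0,"ry":0,"rz":-10},{"fingers":0,"x":0,"y":0,"z":0,"rx":0,"ry":0,"rz":-10},{"fingers":0,"x":0,"y":0,"z":0,"rx":0,"ry":0,"rz":-10},{"fingers":0,"x":0,"y":0,"z":0,"rx":0,"ry":0,"rz":-10},{"fingers":0,"x":0,"y":0,"z":0,"rx":0,"ry":0,"rz":-10},{"fingers":0,"x":0,"y":0,"z":0,"rx":0,"ry":0,"rz":-8}]'>/dev/null
python3 -m jog '[{"fingers":0,"x":-0.046,"y":0.045,"z":0,"rx":0,"ry":0,"rz":0},{"fingers":0,"x":-0.046,"y":0.045,"z":0,"rx":0,"ry":0,"rz":0},{"fingers":0,"x":-0.046,"y":0.045,"z":0.02,"rx":0,"ry":0,"rz":0},{"fingers":0,"x":-0.046,"y":0.045,"z":0.04,"rx":0,"ry":0,"rz":0},{"fingers":0,"x":-0.045,"y":0.045,"z":0.04,"rx":0,"ry":0,"rz":0},{"fingers":0,"x":0,"y":0,"z":0.04,"rx":0,"ry":0,"rz":0},{"fingers":0,"x":0,"y":0,"z":0.04,"rx":0,"ry":0,"rz":0},{"fingers":0,"x":0,"y":0,"z":0,"rx":0,"ry":0,"rz":0}]'>/dev/null
python3 go.py .722 -.163 .09
```

```text
tcp [ 0.7803 -0.3814  0.1029] toolx deg 135.9 tilt 0.7 t 12.675 F [0.2 0.3 0.1] M [0.04 0.02 0.01] w -0.0 q [ 0.15  0.98  0.52  1.06 -0.46  1.21  1.43]
delta tool [0.1936 0.1164 0.0148]
```

```bash

python3 -m jog '[{"fingers":0,"x":0,"y":0,"z":-0.04,"rx":0,"ry":0,"rz":0},{"fingers":0,"x":0,"y":0,"z":0,"rx":0,"ry":0,"rz":-9},{"fingers":0,"x":0,"y":0,"z":0,"rx":0,"ry":0,"rz":-9},{"fingers":0,"x":0,"y":0,"z":0,"rx":0,"ry":0,"rz":-9},{"fingers":0,"x":0,"y":0,"z":0,"rx":0,"ry":0,"rz":-9},{"fingers":0,"x":0,"y":0,"z":0,"rx":0,"ry":0,"rz":-8},{"fingers":0,"x":0,"y":0,"z":0,"rx":0,"ry":0,"rz":0}]'>/dev/null
python3 go.py .722 -.163 .15
```

```text
tcp [ 0.7837 -0.384   0.1523] toolx deg 179.9 tilt 0.1 t 13.55 F [-0.2 -0.7  0.1] M [-0.06 -0.01 -0.09] w 0.0001 q [ 0.22  0.92  0.37  1.02 -0.31  1.25  2.12]
delta tool [0.0621 0.2209 0.0022]
```

```bash

python3 -m jog '[{"fingers":0,"x":0.031,"y":0.02,"z":0,"rx":0,"ry":0,"rz":0},{"fingers":0,"x":0.031,"y":0.05,"z":0,"rx":0,"ry":0,"rz":0},{"fingers":0,"x":0,"y":0.05,"z":0,"rx":0,"ry":0,"rz":0},{"fingers":0,"x":0,"y":0.05,"z":0,"rx":0,"ry":0,"rz":0},{"fingers":0,"x":0,"y":0.051,"z":0.03,"rx":0,"ry":0,"rz":0},{"fingers":0,"x":0,"y":0,"z":0.04,"rx":0,"ry":0,"rz":0},{"fingers":0,"x":0,"y":0,"z":0.018,"rx":0,"ry":0,"rz":0},{"fingers":0,"x":0,"y":0,"z":0,"rx":0,"ry":0,"rz":0}]'>/dev/null
python3 go.py .722 -.163 .0625; python3 -c "
from h import *
p,d,f=snap('wrist','w3')"
```

```text
tcp [ 0.7216 -0.1639  0.0628] toolx deg 179.8 tilt 0.0 t 14.55 F [-0.2  0.6  0.1] M [-0.01 -0.02 -0.04] w 0.0001 q [-0.08  0.77  0.34  1.52 -0.3   0.9   1.93]
delta tool [-0.0004  0.0009  0.0003]
```

View pics/w3.png

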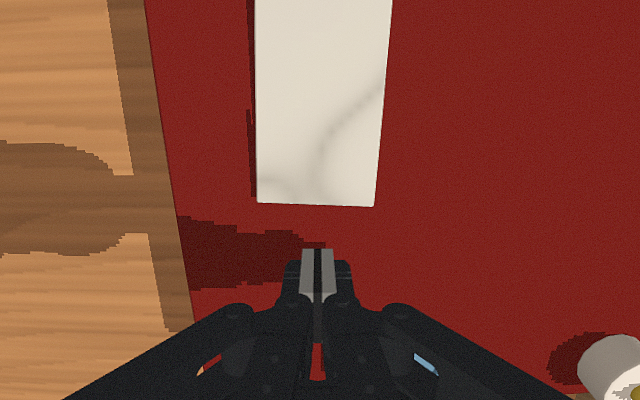

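```bash

python3 -m jog '[{"fingers":0,"x":0.013,"y":0,"z":0,"rx":0,"ry":0,"rz":0},{"fingers":0,"x":0.013,"y":0,"z":0,"rx":0,"ry":0,"rz":0},{"fingers":0,"x":0.013,"y":0,"z":0,"rx":0,"ry":0,"rz":0},{"fingers":0,"x":0.013,"y":0,"z":0,"rx":0,"ry":0,"rz":0},{"fingers":0,"x":0.013,"y":0,"z":0,"rx":0,"ry":0,"rz":0},{"fingers":0,"x":0.013,"y":0,"z":0,"rx":0,"ry":0,"rz":0},{"fingers":0,"x":0.013,"y":0,"z":0,"rx":0,"ry":0,"rz":0},{"fingers":0,"x":0.01,"y":0,"z":0,"rx":0,"ry":0,"rz":0}]'>/dev/null
python3 go.py; python3 -c "
from h import *
p,d,f=snap('top','top2')
for o in plates(p,d,f,area=300): print(o)"
```

```text
tcp [ 0.6204 -0.1626  0.0629] toolx deg 180.0 tilt 0.1 t 15.6 F [ 3.4 -0.3  4.4] M [-0.01 -0.73 -0.01] w -0.0001 q [-0.09  0.64  0.34  1.78 -0.29  0.77  1.98]
{'c': array([573., 144.]), 'L': 197, 'W': 68, 'yaw': -1.4, 'xmin': 475}
{'c': array([585.,  42.]), 'L': 185, 'W': 43, 'yaw': 3.3, 'xmin': 492}
{'c': array([700., 413.]), 'L': 206, 'W': 124, 'yaw': -89.2, 'xmin': 637}
```

```bash

python3 -m jog '[{"fingers":0,"x":-0.01,"y":0,"z":-0.01,"rx":0,"ry":0,"rz":0},{"fingers":0,"x":0,"y":0,"z":-0.04,"rx":0,"ry":0,"rz":0},{"fingers":0,"x":-0.025,"y":0.052,"z":0,"rx":0,"ry":0,"rz":0},{"fingers":0,"x":-0.025,"y":0.052,"z":0,"rx":0,"ry":0,"rz":0},{"fingers":0,"x":-0.025,"y":0.053,"z":0,"rx":0,"ry":0,"rz":0},{"fingers":0,"x":0,"y":0.053,"z":0,"rx":0,"ry":0,"rz":0},{"fingers":0,"x":0,"y":0,"z":0,"rx":0,"ry":0,"rz":0}]'>/dev/null
python3 go.py .704 .047 .0627; python3 -c "
from h import *
p,d,f=snap('wrist','w4')
for o in plates(p,d,f,area=300): print(o)
"
```

```text
tcp [0.7051 0.056  0.1113] toolx deg -179.5 tilt 0.3 t 16.525 F [ 0.6 -0.5 -0.6] M [0.01 0.04 0.04] w -0.0003 q [-0.4   0.67  0.35  1.58 -0.28  0.94  1.63]
delta tool [ 0.0011 -0.0091  0.0485]
{'c': array([626., 142.]), 'L': 89, 'W': 67, 'yaw': -1.4, 'xmin': 583}
{'c': array([631.,  43.]), 'L': 91, 'W': 43, 'yaw': 3.3, 'xmin': 587}
```

View pics/w4.png

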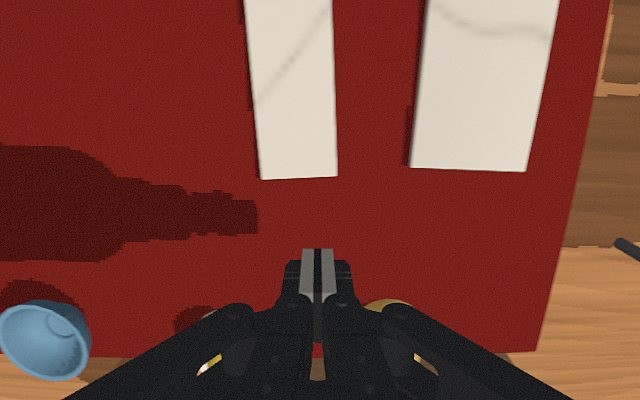

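The wrist view shows d's rear edge at (298,178) and a's at (468,170), with the fingers behind d at (318,280). I'll descend and push d.

```bash

python3 -m jog '[{"fingers":0,"x":0.001,"y":-0.009,"z":0.024,"rx":0,"ry":0,"rz":0},{"fingers":0,"x":0,"y":0,"z":0.0245,"rx":0,"ry":0,"rz":0},{"fingers":0,"x":0,"y":0,"z":0,"rx":0,"ry":0,"rz":0}]'>/dev/null; python3 go.py
python3 -m jog '[{"fingers":0,"x":0.01,"y":0,"z":0,"rx":0,"ry":0,"rz":0},{"fingers":0,"x":0.01,"y":0,"z":0,"rx":0,"ry":0,"rz":0},{"fingers":0,"x":0.01,"y":0,"z":0,"rx":0,"ry":0,"rz":0},{"fingers":0,"x":0.01,"y":0,"z":0,"rx":0,"ry":0,"rz":0},{"fingers":0,"x":0.01,"y":0,"z":0,"rx":0,"ry":0,"rz":0},{"fingers":0,"x":0.01,"y":0,"z":0,"rx":0,"ry":0,"rz":0},{"fingers":0,"x":0.01,"y":0,"z":0,"rx":0,"ry":0,"rz":0},{"fingers":0,"x":0.01,"y":0,"z":0,"rx":0,"ry":0,"rz":0}]'>/dev/null
python3 go.py
python3 -m jog '[{"fingers":0,"x":-0.01,"y":0,"z":-0.01,"rx":0,"ry":0,"rz":0},{"fingers":0,"x":0,"y":0,"z":-0.04,"rx":0,"ry":0,"rz":0},{"fingers":0,"x":-0.031,"y":0.047,"z":0,"rx":0,"ry":0,"rz":0},{"fingers":0,"x":-0.03,"y":0.047,"z":0,"rx":0,"ry":0,"rz":0},{"fingers":0,"x":0,"y":0,"z":0,"rx":0,"ry":0,"rz":0}]'>/dev/null
python3 go.py .696 .141 .0627
```

```text
tcp [0.7034 0.0363 0.0625] toolx deg 179.9 tilt 0.2 t 16.95 F [-0.2 -0.7 -0.2] M [-0.03 -0.01 -0.03] w -0.0001 q [-0.37  0.72  0.34  1.61 -0.3   0.86  1.66]
tcp [0.6258 0.0386 0.0652] toolx deg 180.0 tilt 0.2 t 17.95 F [3.9 0.  5.4] M [-0.01 -0.91 -0.05] w 0.0002 q [-0.41  0.61  0.34  1.82 -0.29  0.75  1.65]
tcp [0.6965 0.1395 0.1133] toolx deg -179.6 tilt 0.2 t 18.575 F [-0.4 -0.2 -0.7] M [0.04 0.03 0.01] w 0.0001 q [-0.52  0.67  0.36  1.58 -0.27  0.94  1.51]
delta tool [0.0004 0.0013 0.0506]
```

```bash

python3 -m jog '[{"fingers":0,"x":0,"y":0.001,"z":0.025,"rx":0,"ry":0,"rz":0},{"fingers":0,"x":0,"y":0,"z":0.0255,"rx":0,"ry":0,"rz":0},{"fingers":0,"x":0,"y":0,"z":0,"rx":0,"ry":0,"rz":0}]'>/dev/null; python3 go.py .696 .141 .0625;  python3 -c "
from h import *
p,d,f=snap('top','top3')
for o in plates(p,d,f,area=300): print(o)
p,d,f=snap('scene','scene3')
for o in plates(p,d,f,area=300): print(o)"
```

```text
tcp [0.6947 0.1326 0.0621] toolx deg 179.9 tilt 0.2 t 18.95 F [ 0.1 -0.8  0.6] M [-0.01  0.01  0.02] w 0.0001 q [-0.5   0.73  0.34  1.61 -0.3   0.86  1.52]
delta tool [-0.0013  0.0084 -0.0004]
{'c': array([ 515., -161.]), 'L': 188, 'W': 51, 'yaw': 0.0, 'xmin': 421}
{'c': array([572., 139.]), 'L': 197, 'W': 59, 'yaw': -2.2, 'xmin': 475}
{'c': array([584.,  42.]), 'L': 184, 'W': 43, 'yaw': 3.2, 'xmin': 492}
{'c': array([702., 415.]), 'L': 207, 'W': 125, 'yaw': -86.8, 'xmin': 637}
{'c': array([ 516., -163.]), 'L': 184, 'W': 49, 'yaw': -1.5, 'xmin': 423}
{'c': array([585.,  39.]), 'L': 180, 'W': 43, 'yaw': 3.1, 'xmin': 494}
{'c': array([575., 140.]), 'L': 195, 'W': 66, 'yaw': -1.3, 'xmin': 477}
```

View pics/top3.png

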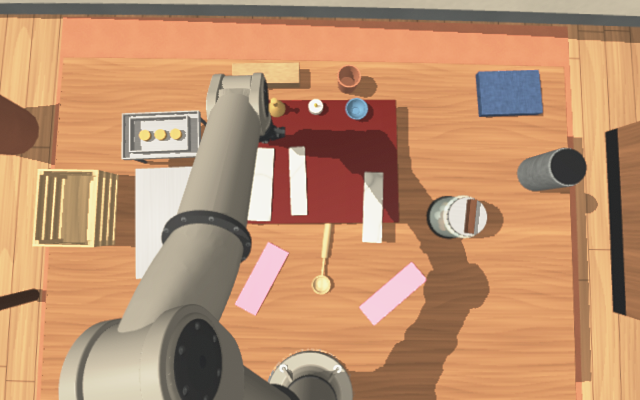

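The top view shows c sticking out at (373,208), but the finger rode over d, which is still at (298,180). I'll go lower: a next, then d again.

```bash

python3 -m jog '[{"fingers":0,"x":0,"y":0.0084,"z":0.0015,"rx":0,"ry":0,"rz":0},{"fingers":0,"x":0,"y":0,"z":0,"rx":0,"ry":0,"rz":0}]'>/dev/null; python3 go.py
python3 -m jog '[{"fingers":0,"x":0.008,"y":0,"z":0,"rx":0,"ry":0,"rz":0},{"fingers":0,"x":0.008,"y":0,"z":0,"rx":0,"ry":0,"rz":0},{"fingers":0,"x":0.008,"y":0,"z":0,"rx":0,"ry":0,"rz":0},{"fingers":0,"x":0.008,"y":0,"z":0,"rx":0,"ry":0,"rz":0}]'>/dev/null
python3 go.py
```

```text
tcp [0.6954 0.1436 0.0621] toolx deg -179.9 tilt 0.1 t 19.3 F [ 0.8 -0.4 -0. ] M [-0.01  0.   -0.04] w 0.0004 q [-0.51  0.73  0.34  1.6  -0.3   0.86  1.51]
tcp [0.6631 0.1418 0.0621] toolx deg 180.0 tilt 0.0 t 19.8 F [ 0.1 -0.   0.4] M [ 0.02 -0.13 -0.02] w 0.0005 q [-0.54  0.69  0.34  1.69 -0.29  0.82  1.5 ]
```

```bash
python3 go.py;  python3 -c "
from h import *
p,d,f=snap('scene','scene4')
for o in plates(p,d,f,area=300): print(o)"
```

```text
tcp [0.6631 0.1418 0.0621] toolx deg 180.0 tilt 0.0 t 19.8 F [ 0.1 -0.   0.4] M [ 0.02 -0.13 -0.02] w 0.0005 q [-0.54  0.69  0.34  1.69 -0.29  0.82  1.5 ]
{'c': array([ 509., -163.]), 'L': 170, 'W': 49, 'yaw': -1.5, 'xmin': 423}
{'c': array([585.,  39.]), 'L': 180, 'W': 43, 'yaw': 3.3, 'xmin': 494}
{'c': array([556., 140.]), 'L': 193, 'W': 67, 'yaw': -1.3, 'xmin': 459}
```

```bash

python3 -m jog '[{"fingers":0,"x":0.008,"y":0,"z":0,"rx":0,"ry":0,"rz":0},{"fingers":0,"x":0.008,"y":0,"z":0,"rx":0,"ry":0,"rz":0},{"fingers":0,"x":0.008,"y":0,"z":0,"rx":0,"ry":0,"rz":0},{"fingers":0,"x":0.008,"y":0,"z":0,"rx":0,"ry":0,"rz":0},{"fingers":0,"x":0.003,"y":0,"z":0,"rx":0,"ry":0,"rz":0}]'>/dev/null; python3 go.py
python3 -m jog '[{"fingers":0,"x":-0.01,"y":0,"z":-0.01,"rx":0,"ry":0,"rz":0},{"fingers":0,"x":0,"y":0,"z":-0.03,"rx":0,"ry":0,"rz":0},{"fingers":0,"x":-0.035,"y":-0.048,"z":0,"rx":0,"ry":0,"rz":0},{"fingers":0,"x":-0.03,"y":-0.047,"z":0,"rx":0,"ry":0,"rz":0},{"fingers":0,"x":0,"y":0,"z":0,"rx":0,"ry":0,"rz":0},{"fingers":0,"x":0,"y":0,"z":0,"rx":0,"ry":0,"rz":0},{"fingers":0,"x":0,"y":0,"z":0,"rx":0,"ry":0,"rz":0}]'>/dev/null
python3 go.py .704 .047 .0615
```

```text
tcp [0.6281 0.142  0.062 ] toolx deg 180.0 tilt 0.0 t 20.475 F [ 1.1  0.2 -0.4] M [-0.01 -0.16  0.01] w 0.0002 q [-0.56  0.64  0.34  1.78 -0.29  0.77  1.49]
tcp [0.7033 0.0489 0.102 ] toolx deg -179.9 tilt 0.1 t 21.35 F [-0.   0.2 -0.1] M [ 0.03  0.02 -0.03] w -0.0 q [-0.39  0.68  0.36  1.6  -0.28  0.92  1.64]
delta tool [-0.0007 -0.002   0.0404]
```

```bash

python3 -m jog '[{"fingers":0,"x":-0.001,"y":-0.002,"z":0.02,"rx":0,"ry":0,"rz":0},{"fingers":0,"x":0,"y":0,"z":0.021,"rx":0,"ry":0,"rz":0},{"fingers":0,"x":0,"y":0,"z":0,"rx":0,"ry":0,"rz":0},{"fingers":0,"x":0,"y":0,"z":0,"rx":0,"ry":0,"rz":0}]'>/dev/null; python3 go.py
python3 -m jog '[{"fingers":0,"x":0.01,"y":0,"z":0,"rx":0,"ry":0,"rz":0},{"fingers":0,"x":0.008,"y":0,"z":0,"rx":0,"ry":0,"rz":0},{"fingers":0,"x":0.01,"y":0,"z":0,"rx":0,"ry":0,"rz":0},{"fingers":0,"x":0.01,"y":0,"z":0,"rx":0,"ry":0,"rz":0}]'>/dev/null
python3 go.py; python3 -c "
from h import *
p,d,f=snap('scene','scene5')
for o in plates(p,d,f,area=300): print(o)"
```

```text
tcp [0.7043 0.0453 0.0602] toolx deg 180.0 tilt 0.0 t 21.85 F [-1.6  1.1  6.8] M [0.06 0.33 0.07] w -0.0001 q [-0.38  0.73  0.34  1.61 -0.3   0.85  1.65]
tcp [0.665  0.0449 0.0603] toolx deg 180.0 tilt 0.1 t 22.35 F [ 0.3 -0.1 -0.4] M [ 0.01 -0.06  0.04] w 0.0003 q [-0.4   0.68  0.34  1.72 -0.3   0.8   1.65]
{'c': array([ 517., -164.]), 'L': 187, 'W': 50, 'yaw': -1.7, 'xmin': 423}
{'c': array([564.,  40.]), 'L': 181, 'W': 45, 'yaw': 2.9, 'xmin': 473}
{'c': array([506., 140.]), 'L': 165, 'W': 66, 'yaw': -1.2, 'xmin': 423}
```

```bash

python3 -m jog '[{"fingers":0,"x":0.009,"y":0,"z":0,"rx":0,"ry":0,"rz":0},{"fingers":0,"x":0.009,"y":0,"z":0,"rx":0,"ry":0,"rz":0},{"fingers":0,"x":0.009,"y":0,"z":0,"rx":0,"ry":0,"rz":0},{"fingers":0,"x":0.009,"y":0,"z":0,"rx":0,"ry":0,"rz":0},{"fingers":0,"x":0.007,"y":0,"z":0,"rx":0,"ry":0,"rz":0},{"fingers":0,"x":-0.006,"y":0,"z":0,"rx":0,"ry":0,"rz":0}]'>/dev/null; python3 go.py
python3 -m jog '[{"fingers":0.085,"x":0,"y":0,"z":-0.04,"rx":0,"ry":0,"rz":0},{"fingers":0.085,"x":0.03,"y":0.04,"z":-0.04,"rx":0,"ry":0,"rz":0},{"fingers":0.085,"x":0.04,"y":0.04,"z":-0.02,"rx":0,"ry":0,"rz":0},{"fingers":0.085,"x":0.04,"y":0.015,"z":0,"rx":0,"ry":0,"rz":0},{"fingers":0.085,"x":0,"y":0,"z":0,"rx":0,"ry":0,"rz":0},{"fingers":0.085,"x":0,"y":0,"z":0,"rx":0,"ry":0,"rz":0}]'>/dev/null
python3 go.py .44 .144 .06; python3 -c "
from h import *
for n in ['scene','top','wrist']:
    p,d,f=snap(n,n+'6')
    for o in plates(p,d,f,area=300): print(n,o)"
```

```text
tcp [0.6289 0.045  0.061 ] toolx deg 180.0 tilt 0.1 t 23.15 F [-0.1 -0.1 -0.1] M [-0.   -0.06  0.01] w -0.0003 q [-0.42  0.63  0.34  1.81 -0.29  0.76  1.65]
tcp [0.5215 0.1388 0.1605] toolx deg 180.0 tilt 0.1 t 23.9 F [ 0.3 -0.1  0.2] M [-0.03 -0.02 -0.03] w 0.0851 q [-0.7   0.35  0.4   1.97 -0.18  0.85  1.37]
delta tool [0.0816 0.0051 0.1003]
scene {'c': array([ 517., -163.]), 'L': 187, 'W': 49, 'yaw': -1.7, 'xmin': 423}
scene {'c': array([520.,  41.]), 'L': 183, 'W': 43, 'yaw': 2.2, 'xmin': 428}
scene {'c': array([521., 140.]), 'L': 194, 'W': 67, 'yaw': -1.2, 'xmin': 423}
top {'c': array([467., 137.]), 'L': 94, 'W': 54, 'yaw': -2.0, 'xmin': 420}
top {'c': array([ 515., -161.]), 'L': 188, 'W': 51, 'yaw': 0.0, 'xmin': 421}
top {'c': array([519.,  43.]), 'L': 185, 'W': 43, 'yaw': 2.3, 'xmin': 426}
top {'c': array([583., 140.]), 'L': 69, 'W': 63, 'yaw': -1.3, 'xmin': 548}
top {'c': array([702., 413.]), 'L': 201, 'W': 125, 'yaw': -86.8, 'xmin': 637}
wrist {'c': array([519.,  43.]), 'L': 184, 'W': 43, 'yaw': 2.4, 'xmin': 427}
wrist {'c': array([519., 143.]), 'L': 196, 'W': 66, 'yaw': -0.9, 'xmin': 421}
```

View pics/scene6.png

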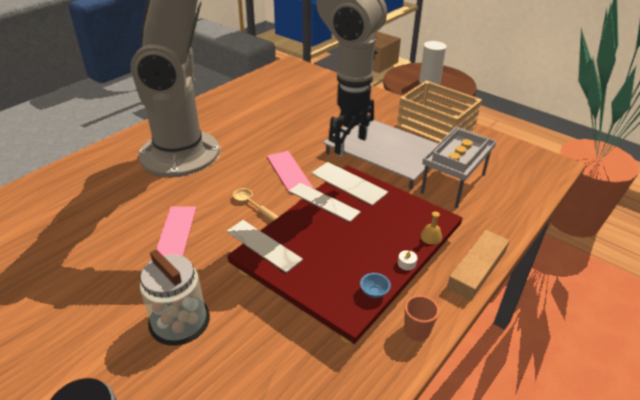

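View pics/wrist6.png

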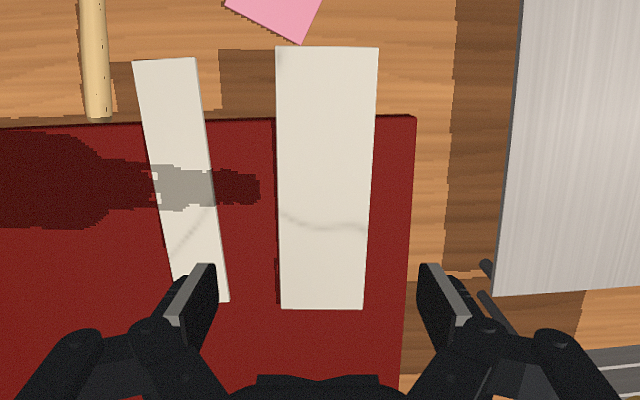

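The scene and wrist views show all three plates sticking out 4–5 cm (front edge at x≈0.47). In the wrist view a is at (325,50) and d at (165,60). Now I'll grip a.

```bash

python3 -m jog '[{"fingers":0.085,"x":0.0375,"y":0.002,"z":0,"rx":0,"ry":0,"rz":0},{"fingers":0.085,"x":0.037,"y":0.002,"z":0.02,"rx":0,"ry":0,"rz":0},{"fingers":0.085,"x":0,"y":0,"z":0.03,"rx":0,"ry":0,"rz":0},{"fingers":0.085,"x":0,"y":0,"z":0.02,"rx":0,"ry":0,"rz":0},{"fingers":0.085,"x":0,"y":0,"z":0,"rx":0,"ry":0,"rz":0},{"fingers":0.085,"x":0,"y":0,"z":0,"rx":0,"ry":0,"rz":0}]'>/dev/null
python3 go.py .447 .143 .0515; python3 -c "
from h import *
p,d,f=snap('wrist','w7')
for o in plates(p,d,f,area=300): print(o)"
```

```text
tcp [0.4468 0.1427 0.0905] toolx deg 179.9 tilt 0.0 t 24.8 F [0.3 0.8 0.4] M [ 0.02 -0.    0.04] w 0.085 q [-0.74  0.36  0.36  2.18 -0.21  0.63  1.34]
delta tool [-0.0001  0.0003  0.039 ]
{'c': array([468.,  41.]), 'L': 82, 'W': 44, 'yaw': 2.1, 'xmin': 427}
{'c': array([482., 143.]), 'L': 124, 'W': 66, 'yaw': -0.9, 'xmin': 420}
```

View pics/w7.png

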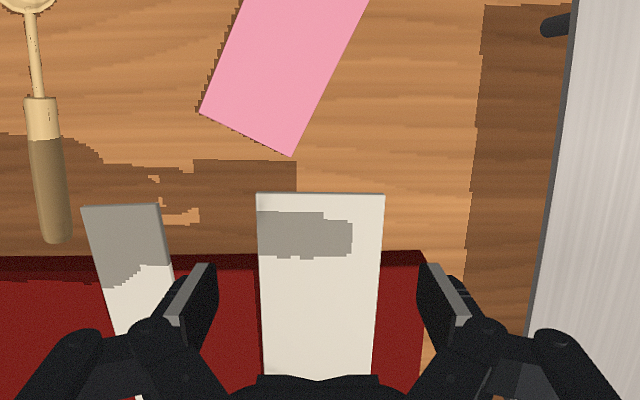

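The wrist view shows a's end at (320,195), centred between the open fingers. I'll descend and close.

```bash

python3 -m jog '[{"fingers":0.085,"x":0,"y":0,"z":0.02,"rx":0,"ry":0,"rz":0},{"fingers":0.085,"x":0,"y":0,"z":0.019,"rx":0,"ry":0,"rz":0},{"fingers":0.085,"x":0,"y":0,"z":0,"rx":0,"ry":0,"rz":0},{"fingers":0,"x":0,"y":0,"z":0,"rx":0,"ry":0,"rz":0},{"fingers":0,"x":0,"y":0,"z":0,"rx":0,"ry":0,"rz":0},{"fingers":0,"x":0,"y":0,"z":0,"rx":0,"ry":0,"rz":0}]' 100 >/dev/null
python3 go.py
python3 -m jog '[{"fingers":0,"x":0,"y":0,"z":-0.01,"rx":0,"ry":0,"rz":0},{"fingers":0,"x":0,"y":0,"z":-0.01,"rx":0,"ry":0,"rz":0},{"fingers":0,"x":0,"y":0,"z":-0.02,"rx":0,"ry":0,"rz":0},{"fingers":0,"x":0,"y":0,"z":-0.02,"rx":0,"ry":0,"rz":0},{"fingers":0,"x":0,"y":0,"z":0,"rx":0,"ry":0,"rz":0}]'
python3 go.py; python3 -c "
from h import *
p,d,f=snap('scene','s8')
p,d,f=snap('wrist','w8')
v,u=np.nonzero(d>0); w=world(np.c_[u,v],0,f,d[v,u]); pp=p[v,u].astype(int)
k=(pp.min(1)>150)&(np.ptp(pp,axis=1)<40)&(w[:,2]>.02)&(abs(w[:,1]-.143)<.03); q=w[k]
for x in np.arange(.42,.56,.02):
    s=q[abs(q[:,0]-x)<.01]; print(round(x,2),len(s),np.median(s[:,2]) if len(s) else '')
"
```

```text
tcp [0.4466 0.1432 0.0527] toolx deg 180.0 tilt 0.1 t 25.6 F [-2.8 -0.9 11.7] M [-0.3   0.47 -0.02] w 0.0622 q [-0.71  0.43  0.32  2.2  -0.26  0.55  1.38]
clock: 26.22
tcp_pos: [0.4469, 0.1436, 0.1126]
orientation: [0.0, 3.139, 0.003]
contact_force: [0.9, -0.1, -2.3]
grip_width: 0.0622
gripper_force: 108.9
tcp [0.4469 0.1436 0.1126] toolx deg 180.0 tilt 0.2 t 26.225 F [ 0.9 -0.1 -2.3] M [ 0.05  0.14 -0.03] w 0.0622 q [-0.76  0.32  0.38  2.17 -0.19  0.68  1.32]
0.42 2901 0.12443126529988066
0.44 530 0.12423853044413873
0.46 3042 0.12386138863134098
0.48 4397 0.12361068900356639
0.5 2131 0.12333308152483488
0.52 0 
0.54 0 
0.56 0
```

View pics/s8.png

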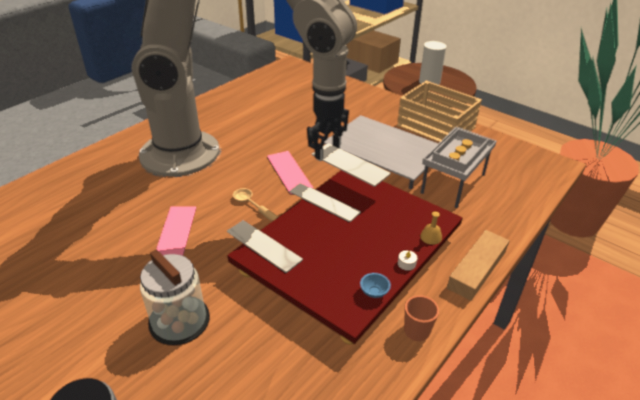

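The scene view shows a held level at (357,165), its top 0.124 m up. I'll carry it to the deck.

```bash

python3 -m jog '[{"fingers":0,"x":0,"y":0.02,"z":-0.01,"rx":0,"ry":0,"rz":0},{"fingers":0,"x":0.01,"y":0.04,"z":0,"rx":0,"ry":0,"rz":0},{"fingers":0,"x":0.01,"y":0.04,"z":0,"rx":0,"ry":0,"rz":0},{"fingers":0,"x":0.01,"y":0.04,"z":0,"rx":0,"ry":0,"rz":0},{"fingers":0,"x":0.01,"y":0.04,"z":0,"rx":0,"ry":0,"rz":0},{"fingers":0,"x":0.009,"y":0.04,"z":0,"rx":0,"ry":0,"rz":0},{"fingers":0,"x":0,"y":0.02,"z":0.01,"rx":0,"ry":0,"rz":0},{"fingers":0,"x":0,"y":0,"z":0.02,"rx":0,"ry":0,"rz":0}]'>/dev/null
python3 -m jog '[{"fingers":0,"x":0,"y":0,"z":0.02,"rx":0,"ry":0,"rz":0},{"fingers":0,"x":0,"y":0,"z":0.01,"rx":0,"ry":0,"rz":0},{"fingers":0,"x":0,"y":0,"z":0,"rx":0,"ry":0,"rz":0},{"fingers":0,"x":0,"y":0,"z":0,"rx":0,"ry":0,"rz":0}]'>/dev/null
python3 go.py .398 .384 .0345
```

```text
tcp [0.3975 0.3831 0.0615] toolx deg 179.9 tilt 0.0 t 27.825 F [ 0.3 -0.3 -0.8] M [0.04 0.15 0.02] w 0.0619 q [-1.1   0.52  0.28  2.   -0.23  0.66  0.9 ]
delta tool [-0.0005  0.0009  0.027 ]
```

```bash

python3 -m jog '[{"fingers":0,"x":0,"y":0.001,"z":0.013,"rx":0,"ry":0,"rz":0},{"fingers":0,"x":0,"y":0,"z":0.01,"rx":0,"ry":0,"rz":0},{"fingers":0,"x":0,"y":0,"z":0.003,"rx":0,"ry":0,"rz":0},{"fingers":0,"x":0,"y":0,"z":0,"rx":0,"ry":0,"rz":0}]'>/dev/null
python3 go.py
python3 -m jog '[{"fingers":0.085,"x":0,"y":0,"z":0,"rx":0,"ry":0,"rz":0},{"fingers":0.085,"x":0,"y":0,"z":0,"rx":0,"ry":0,"rz":0},{"fingers":0.085,"x":0,"y":0,"z":-0.01,"rx":0,"ry":0,"rz":0},{"fingers":0.085,"x":0,"y":0,"z":-0.03,"rx":0,"ry":0,"rz":0},{"fingers":0.085,"x":0,"y":0,"z":-0.05,"rx":0,"ry":0,"rz":0},{"fingers":0.085,"x":0,"y":0,"z":-0.05,"rx":0,"ry":0,"rz":0},{"fingers":0.085,"x":0,"y":0,"z":0,"rx":0,"ry":0,"rz":0}]'>/dev/null
python3 go.py; python3 - <<'E'
from h import *
p,d,f=snap('wrist','w9')
v,u=np.nonzero(d>0); w=world(np.c_[u,v],0,f,d[v,u])
k=(w[:,2]>.0425)&(w[:,2]<.05)&(abs(w[:,1]-.384)<.07)&(w[:,0]<.6)&(w[:,0]>.33)
print(cv2.minAreaRect((w[k][:,:2]*1000).astype(np.float32)),np.median(w[k][:,2]))
p,d,f=snap('top','t9')
for o in plates(p,d,f,area=300): print(o)
E
```

```text
tcp [0.3968 0.3839 0.0349] toolx deg 180.0 tilt 0.0 t 28.325 F [ 0.4 -0.8 -1.3] M [ 0.01  0.13 -0.05] w 0.0621 q [-1.09  0.56  0.26  2.01 -0.25  0.61  0.91]
tcp [0.3991 0.3861 0.1798] toolx deg 180.0 tilt 0.5 t 29.2 F [ 0.9 -0.1 -0.1] M [0.01 0.01 0.  ] w 0.0848 q [-1.16  0.34  0.35  1.92 -0.15  0.89  0.83]
((463.26300048828125, 384.23101806640625), (138.39340209960938, 265.2019348144531), 89.95867156982422) 0.04583382205797848
{'c': array([471., 376.]), 'L': 194, 'W': 66, 'yaw': -0.7, 'xmin': 374}
{'c': array([ 515., -161.]), 'L': 188, 'W': 51, 'yaw': 0.0, 'xmin': 421}
{'c': array([519.,  43.]), 'L': 185, 'W': 43, 'yaw': 2.4, 'xmin': 426}
{'c': array([703., 414.]), 'L': 204, 'W': 127, 'yaw': -87.0, 'xmin': 637}
```

View pics/w9.png

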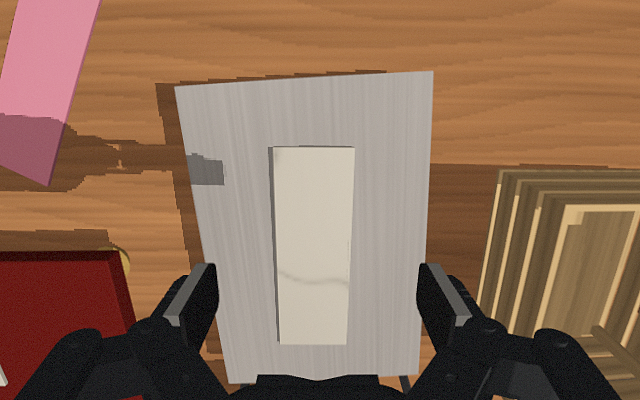

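a lies flat on the deck, at (313,245) in the wrist view. I'll get its exact pose, then fetch c.

```bash
cat >> h.py <<'E'
def rect(n,z,x0=.33,x1=.6,y0=.3,y1=.47,ratio=1.06,v=170):
    f=np.load(f'pics/{n}.npz'); p=f['p'].astype(int)
    m=((p[:,:,0]>ratio*p[:,:,2])&(p.min(2)>v)).astype(np.uint8)*255
    m=cv2.morphologyEx(m,cv2.MORPH_OPEN,np.ones((3,3))); out=[]
    for cn in cv2.findContours(m,cv2.RETR_EXTERNAL,cv2.CHAIN_APPROX_NONE)[0]:
        if cv2.contourArea(cn)<300: continue
        q=world(cn[:,0].astype(float),z,f)[:,:2]; c=q.mean(0)
        if x0<c[0]<x1 and y0<c[1]<y1: out.append(cv2.minAreaRect((q*1000).astype(np.float32)))
    return out
E
python3 - <<'E'
from h import *
f=np.load('pics/w9.npz'); print(f['p'][240,313],f['p'][240,240])
for n in ['w9','t9']: print(rect(n,.0455))
E
python3 go.py .445 -.161 .17
```

```text
[205 197 181] [168 158 151]
[((526.1047973632812, 383.0259704589844), (64.55532836914062, 77.11090850830078), 89.58403015136719), ((432.0509948730469, 384.0921630859375), (65.02379608154297, 121.29249572753906), 89.59208679199219)]
[]
tcp [0.397  0.3843 0.1758] toolx deg 180.0 tilt 0.1 t 29.3 F [-0.2 -0.1 -0.2] M [-0.05  0.05 -0.03] w 0.0848 q [-1.16  0.35  0.35  1.93 -0.15  0.89  0.83]
delta tool [-0.0481 -0.5453  0.005 ]
```

```bash

python3 -m jog '[{"fingers":0.085,"x":-0.024,"y":-0.0495,"z":0,"rx":0,"ry":0,"rz":0},{"fingers":0.085,"x":-0.024,"y":-0.0495,"z":0,"rx":0,"ry":0,"rz":0},{"fingers":0.085,"x":0,"y":-0.0495,"z":0,"rx":0,"ry":0,"rz":0},{"fingers":0.085,"x":0,"y":-0.0495,"z":0,"rx":0,"ry":0,"rz":0},{"fingers":0.085,"x":0,"y":-0.0495,"z":0,"rx":0,"ry":0,"rz":0},{"fingers":0.085,"x":0,"y":-0.0495,"z":0,"rx":0,"ry":0,"rz":0},{"fingers":0.085,"x":0,"y":-0.0495,"z":0,"rx":0,"ry":0,"rz":0},{"fingers":0.085,"x":0,"y":-0.0495,"z":0,"rx":0,"ry":0,"rz":0}]'>/dev/null
python3 -m jog '[{"fingers":0.085,"x":0,"y":-0.05,"z":0,"rx":0,"ry":0,"rz":0},{"fingers":0.085,"x":0,"y":-0.05,"z":0,"rx":0,"ry":0,"rz":0},{"fingers":0.085,"x":0,"y":-0.05,"z":0.03,"rx":0,"ry":0,"rz":0},{"fingers":0.085,"x":0,"y":0,"z":0.04,"rx":0,"ry":0,"rz":0},{"fingers":0.085,"x":0,"y":0,"z":0,"rx":0,"ry":0,"rz":0},{"fingers":0.085,"x":0,"y":0,"z":0,"rx":0,"ry":0,"rz":0}]'>/dev/null
python3 go.py .446 -.161 .056
python3 -c "
from h import *
p,d,f=snap('wrist','w10')
for o in plates(p,d,f,area=300): print(o)
p,d,f=snap('scene','s10')
for o in plates(p,d,f,area=300): print(o)"
```

```text
tcp [ 0.4448 -0.1616  0.1054] toolx deg -180.0 tilt 0.0 t 31.05 F [ 0.9 -0.1  0.5] M [ 0.01 -0.01 -0.02] w 0.0847 q [-0.25  0.37  0.57  2.17 -0.31  0.68  2.1 ]
delta tool [-0.0013  0.0006  0.0494]
{'c': array([ 512., -348.]), 'L': 146, 'W': 48, 'yaw': -18.9, 'xmin': 441}
{'c': array([510.,  34.]), 'L': 164, 'W': 38, 'yaw': 18.7, 'xmin': 428}
{'c': array([ 489., -160.]), 'L': 136, 'W': 50, 'yaw': -1.5, 'xmin': 421}
{'c': array([ 517., -163.]), 'L': 187, 'W': 49, 'yaw': -1.7, 'xmin': 423}
{'c': array([520.,  41.]), 'L': 183, 'W': 43, 'yaw': 2.2, 'xmin': 428}
{'c': array([512., 363.]), 'L': 212, 'W': 83, 'yaw': -5.4, 'xmin': 408}
```

```bash

python3 -m jog '[{"fingers":0.085,"x":-0.001,"y":0.002,"z":0.025,"rx":0,"ry":0,"rz":1.5},{"fingers":0.07,"x":0,"y":0,"z":0.0245,"rx":0,"ry":0,"rz":0},{"fingers":0.07,"x":0,"y":0,"z":0,"rx":0,"ry":0,"rz":0},{"fingers":0,"x":0,"y":0,"z":0,"rx":0,"ry":0,"rz":0},{"fingers":0,"x":0,"y":0,"z":0,"rx":0,"ry":0,"rz":0},{"fingers":0,"x":0,"y":0,"z":0,"rx":0,"ry":0,"rz":0}]' 100 >/dev/null
python3 go.py
python3 -m jog '[{"fingers":0,"x":0,"y":0,"z":-0.01,"rx":0,"ry":0,"rz":0},{"fingers":0,"x":0,"y":0,"z":-0.01,"rx":0,"ry":0,"rz":0},{"fingers":0,"x":0,"y":0,"z":-0.02,"rx":0,"ry":0,"rz":-1.1},{"fingers":0,"x":0,"y":0,"z":-0.03,"rx":0,"ry":0,"rz":0},{"fingers":0,"x":0,"y":0,"z":0,"rx":0,"ry":0,"rz":0},{"fingers":0,"x":0,"y":0,"z":0,"rx":0,"ry":0,"rz":0}]' >/dev/null
python3 go.py; python3 -c "
from h import *
p,d,f=snap('wrist','w11')
v,u=np.nonzero(d>0); w=world(np.c_[u,v],0,f,d[v,u]); pp=p[v,u].astype(int)
k=(pp.min(1)>150)&(np.ptp(pp,axis=1)<40)&(w[:,2]>.09)&(abs(w[:,1]+.16)<.02); q=w[k]
for x in np.arange(.42,.56,.02):
    s=q[abs(q[:,0]-x)<.01]; print(round(x,2),len(s),np.median(s[:,2]) if len(s) else '')
zt=np.median(q[:,2]); print(plates(p,d,f,.09,.15,300,zt))
"
```

```text
tcp [ 0.4467 -0.16    0.0571] toolx deg 178.5 tilt 0.1 t 31.9 F [-1.9  0.6  7.8] M [0.25 0.28 0.07] w 0.0466 q [-0.2   0.46  0.51  2.19 -0.41  0.58  2.15]
tcp [ 0.4456 -0.1597  0.1254] toolx deg 179.6 tilt 0.0 t 32.65 F [-0.2  0.9 -1. ] M [-0.01  0.08 -0.06] w 0.0462 q [-0.29  0.33  0.6   2.16 -0.28  0.73  2.07]
0.42 1925 0.1335890783783218
0.44 163 0.13346974501077538
0.46 2107 0.13313408943321722
0.48 2801 0.1329242750384406
0.5 1915 0.1326904573240343
0.52 0 
0.54 0 
0.56 0 
[{'c': array([ 478., -306.]), 'L': 89, 'W': 24, 'yaw': -19.3, 'xmin': 432}, {'c': array([ 464., -160.]), 'L': 87, 'W': 50, 'yaw': -0.2, 'xmin': 420}]
```

```bash

python3 -m jog '[{"fingers":0,"x":0,"y":0.02,"z":-0.02,"rx":0,"ry":0,"rz":0},{"fingers":0,"x":0,"y":0.04,"z":0,"rx":0,"ry":0,"rz":0},{"fingers":0,"x":0,"y":0.05,"z":0,"rx":0,"ry":0,"rz":0},{"fingers":0,"x":0,"y":0.05,"z":0,"rx":0,"ry":0,"rz":0},{"fingers":0,"x":0,"y":0.05,"z":0,"rx":0,"ry":0,"rz":0},{"fingers":0,"x":0,"y":0.05,"z":0,"rx":0,"ry":0,"rz":0},{"fingers":0,"x":0,"y":0.05,"z":0,"rx":0,"ry":0,"rz":0},{"fingers":0,"x":0,"y":0.05,"z":0,"rx":0,"ry":0,"rz":0}]'>/dev/null
python3 -m jog '[{"fingers":0,"x":0.011,"y":0.05,"z":0,"rx":0,"ry":0,"rz":0},{"fingers":0,"x":0.011,"y":0.05,"z":0,"rx":0,"ry":0,"rz":0},{"fingers":0,"x":0.012,"y":0.05,"z":0,"rx":0,"ry":0,"rz":0},{"fingers":0,"x":0.012,"y":0.034,"z":0,"rx":0,"ry":0,"rz":0},{"fingers":0,"x":0,"y":0,"z":0.03,"rx":0,"ry":0,"rz":0},{"fingers":0,"x":0,"y":0,"z":0.03,"rx":0,"ry":0,"rz":0},{"fingers":0,"x":0,"y":0,"z":0.015,"rx":0,"ry":0,"rz":0},{"fingers":0,"x":0,"y":0,"z":0,"rx":0,"ry":0,"rz":0}]'>/dev/null
python3 -m jog '[{"fingers":0,"x":0,"y":0,"z":0,"rx":0,"ry":0,"rz":0},{"fingers":0,"x":0,"y":0,"z":0,"rx":0,"ry":0,"rz":0}]'>/dev/null
python3 go.py .3995 .384 .0435
python3 -c "
from h import *
p,d,f=snap('wrist','w12')
for o in plates(p,d,f,.06,.1,300,.079): print(o)
p,d,f=snap('scene','s12')
for o in plates(p,d,f,area=300): print(o)"
```

```text
tcp [0.4044 0.3848 0.0716] toolx deg 179.6 tilt 0.1 t 34.95 F [ 0.1  0.  -1. ] M [ 0.04  0.1  -0.02] w 0.0461 q [-1.17  0.52  0.38  1.99 -0.3   0.69  0.96]
delta tool [ 0.0049 -0.0009  0.028 ]
{'c': array([439., 385.]), 'L': 55, 'W': 50, 'yaw': -0.4, 'xmin': 412}
{'c': array([390., 385.]), 'L': 50, 'W': 23, 'yaw': -88.9, 'xmin': 378}
{'c': array([520.,  41.]), 'L': 183, 'W': 42, 'yaw': 2.2, 'xmin': 429}
{'c': array([497., 386.]), 'L': 252, 'W': 108, 'yaw': -0.3, 'xmin': 371}
```

View pics/w12.png

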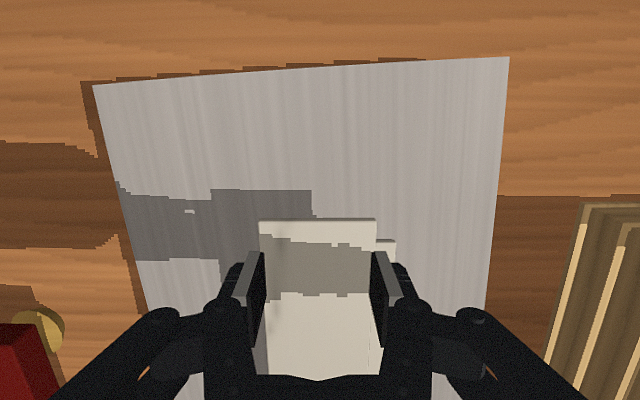

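The wrist view shows c above the stack at (318,225). a's edge only shows on the right, at (395,240), so a may have been knocked aside. Checking.

```bash
python3 - <<'E'
from h import *
f=np.load('pics/w12.npz'); d=f['d']
print(world([[376,240],[395,240],[395,255]],.0455,f).round(3))
v,u=np.nonzero(d>0); w=world(np.c_[u,v],0,f,d[v,u])
k=(w[:,2]>.0435)&(w[:,2]<.048)&(w[:,0]>.33)&(w[:,0]<.56)&(abs(w[:,1]-.385)<.09)
m=np.zeros(d.shape,np.uint8); m[v[k],u[k]]=255; m=cv2.morphologyEx(m,cv2.MORPH_OPEN,np.ones((3,3)))
v,u=np.nonzero(m); w=world(np.c_[u,v],0,f,d[v,u]); print(len(w),w.min(0).round(3),w.max(0).round(3),u.min(),u.max(),v.min(),v.max())
f=np.load('pics/s12.npz'); p,d=f['p'],f['d']
v,u=np.nonzero(d>0); w=world(np.c_[u,v],0,f,d[v,u])
k=(w[:,2]>.043)&(w[:,2]<.05)&(w[:,0]>.33)&(w[:,0]<.6)&(abs(w[:,1]-.385)<.09); m=np.zeros(d.shape,np.uint8); m[v[k],u[k]]=255; m=cv2.morphologyEx(m,cv2.MORPH_OPEN,np.ones((3,3))); v,u=np.nonzero(m); w=world(np.c_[u,v],0,f,d[v,u]); print(len(w),np.percentile(w[:,:2],[1,99],axis=0).round(3))
cv2.imwrite('pics/s12c.png',cv2.resize(p[100:220,290:500,::-1],(800,457),interpolation=cv2.INTER_CUBIC))
E
```

```text
[[0.405 0.416 0.045]
 [0.405 0.426 0.045]
 [0.414 0.427 0.045]]
814 [0.405 0.415 0.044] [0.496 0.427 0.048] 368 395 241 373
515 [[0.411 0.356]
 [0.595 0.421]]
```

View pics/s12c.png

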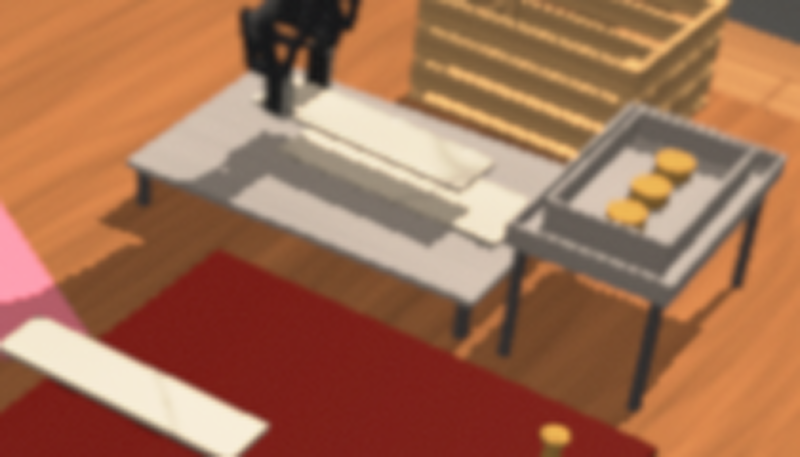

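a was knocked aside, about +34 mm in x and +10 mm in y. I'll fit its visible edges and place c on it where it now lies.

```bash
python3 - <<'E'
from h import *
f=np.load('pics/w12.npz'); d=f['d']
v,u=np.nonzero(d>0); w=world(np.c_[u,v],0,f,d[v,u])
k=(w[:,2]>.0432)&(w[:,2]<.048)&(w[:,0]>.33)&(w[:,0]<.56)&(w[:,1]>.39)&(w[:,1]<.45)
m=np.zeros(d.shape,np.uint8); m[v[k],u[k]]=255; m=cv2.morphologyEx(m,cv2.MORPH_OPEN,np.ones((3,3)))
R_=[(np.nonzero(m[r_])[0].max(),r_) for r_ in range(243,374) if m[r_].any()]
q=world([(a+.5,b) for a,b in R_],.0455,f); 
for i in range(0,len(q),12): print(R_[i],q[i].round(4))
C=[(c,np.nonzero(m[:,c])[0].min()) for c in range(380,394)]; q=world([(a,b-.5) for a,b in C],.0455,f); print('front',q[:,0].round(4))
E
```

```text
(np.int64(395), 243) [0.4066 0.4267 0.0455]
(np.int64(394), 255) [0.4138 0.4267 0.0455]
(np.int64(373), 321) [0.457  0.4174 0.0455]
(np.int64(377), 333) [0.4657 0.4202 0.0455]
(np.int64(379), 345) [0.4746 0.4219 0.0455]
(np.int64(381), 357) [0.4839 0.4236 0.0455]
(np.int64(379), 369) [0.4934 0.423  0.0455]
front [0.4051 0.4051 0.4051 0.4051 0.4051 0.4051 0.4051 0.4051 0.4051 0.4051
 0.4051 0.4051 0.4051 0.4051]
```

```bash

python3 -m jog '[{"fingers":0,"x":0,"y":0.03,"z":-0.03,"rx":0,"ry":0,"rz":0},{"fingers":0,"x":0,"y":0.03,"z":-0.04,"rx":0,"ry":0,"rz":0},{"fingers":0,"x":0,"y":0.03,"z":-0.04,"rx":0,"ry":0,"rz":0},{"fingers":0,"x":0,"y":0,"z":0,"rx":0,"ry":0,"rz":0},{"fingers":0,"x":0,"y":0,"z":0,"rx":0,"ry":0,"rz":0}]'>/dev/null
python3 go.py; python3 - <<'E'
from h import *
p,d,f=snap('wrist','w13')
v,u=np.nonzero(d>0); w=world(np.c_[u,v],0,f,d[v,u])
k=(w[:,2]>.0433)&(w[:,2]<.049)&(w[:,0]>.33)&(w[:,0]<.61)&(w[:,1]>.33)&(w[:,1]<.45)
m=np.zeros(d.shape,np.uint8); m[v[k],u[k]]=255; m=cv2.morphologyEx(m,cv2.MORPH_OPEN,np.ones((3,3)))
cv2.imwrite('pics/m13.png',m)
for cn in cv2.findContours(m,cv2.RETR_EXTERNAL,cv2.CHAIN_APPROX_NONE)[0]:
    if cv2.contourArea(cn)>300:
        q=world(cn[:,0].astype(float),.0455,f)[:,:2]; print(cv2.contourArea(cn),cv2.minAreaRect((q*1000).astype(np.float32)),q.min(0),q.max(0))
E
```

```text
tcp [0.4041 0.4735 0.1801] toolx deg 179.6 tilt 0.1 t 35.675 F [ 0.9 -0.7 -0.6] M [ 0.01  0.09 -0.02] w 0.0461 q [-1.29  0.47  0.44  1.76 -0.24  0.97  0.81]
441.0 ((569.2316284179688, 414.7213439941406), (13.739400863647461, 64.20872497558594), 89.68123626708984) [0.53716286 0.40780922] [0.6013106  0.42173083]
6494.0 ((467.4702453613281, 394.2333984375), (66.15190887451172, 124.61410522460938), 89.38047790527344) [0.40510951 0.36054662] [0.52941923 0.42777252]
```

View pics/w13.png

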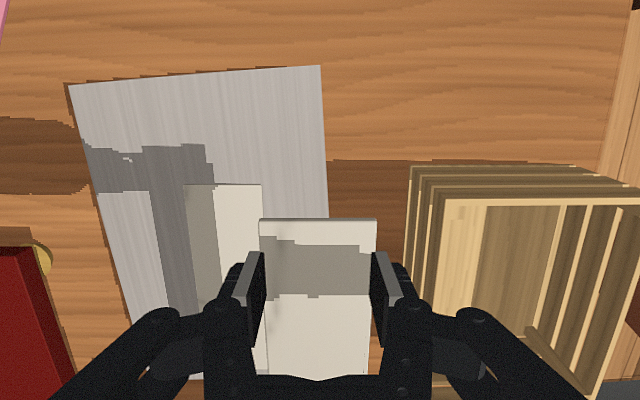

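The wrist view shows a fully, with its front edge at (223,185). The fit gives its centre at (0.503,0.394). I'll place c there.

```bash

python3 -m jog '[{"fingers":0,"x":-0.015,"y":-0.04,"z":0,"rx":0,"ry":0,"rz":0},{"fingers":0,"x":-0.015,"y":-0.0395,"z":0.01,"rx":0,"ry":0,"rz":0},{"fingers":0,"x":0,"y":0,"z":0.04,"rx":0,"ry":0,"rz":0},{"fingers":0,"x":0,"y":0,"z":0.04,"rx":0,"ry":0,"rz":0},{"fingers":0,"x":0,"y":0,"z":0.02,"rx":0,"ry":0,"rz":0},{"fingers":0,"x":0,"y":0,"z":0,"rx":0,"ry":0,"rz":0},{"fingers":0,"x":0,"y":0,"z":0,"rx":0,"ry":0,"rz":0}]'>/dev/null
python3 go.py .434 .394 .0435
```

```text
tcp [0.4346 0.395  0.0716] toolx deg 179.6 tilt 0.1 t 36.6 F [0.8 0.5 0.6] M [0.01 0.05 0.02] w 0.0457 q [-1.14  0.56  0.39  1.92 -0.31  0.72  1.  ]
delta tool [ 0.0006 -0.001   0.0281]
```

```bash

python3 -m jog '[{"fingers":0,"x":0.0006,"y":-0.001,"z":0.015,"rx":0,"ry":0,"rz":0},{"fingers":0,"x":0,"y":0,"z":0.01,"rx":0,"ry":0,"rz":0},{"fingers":0,"x":0,"y":0,"z":0.0025,"rx":0,"ry":0,"rz":0},{"fingers":0,"x":0,"y":0,"z":0,"rx":0,"ry":0,"rz":0}]'>/dev/null
python3 go.py
python3 -m jog '[{"fingers":0.085,"x":0,"y":0,"z":0,"rx":0,"ry":0,"rz":0},{"fingers":0.085,"x":0,"y":0,"z":0,"rx":0,"ry":0,"rz":0},{"fingers":0.085,"x":0,"y":0,"z":-0.01,"rx":0,"ry":0,"rz":0},{"fingers":0.085,"x":0,"y":0,"z":-0.03,"rx":0,"ry":0,"rz":0},{"fingers":0.085,"x":0,"y":0,"z":-0.05,"rx":0,"ry":0,"rz":0},{"fingers":0.085,"x":0,"y":0,"z":-0.05,"rx":0,"ry":0,"rz":0},{"fingers":0.085,"x":0,"y":0,"z":0,"rx":0,"ry":0,"rz":0},{"fingers":0.085,"x":0,"y":0,"z":0,"rx":0,"ry":0,"rz":0}]'>/dev/null
python3 go.py .45 .042 .18; cat >> h.py <<'E'
def layer(n,zlo,zhi,z,y0=.3,y1=.47):
    f=np.load(f'pics/{n}.npz'); d=f['d']
    v,u=np.nonzero(d>0); w=world(np.c_[u,v],0,f,d[v,u])
    k=(w[:,2]>zlo)&(w[:,2]<zhi)&(w[:,0]>.33)&(w[:,0]<.615)&(w[:,1]>y0)&(w[:,1]<y1)
    m=np.zeros(d.shape,np.uint8); m[v[k],u[k]]=255; m=cv2.morphologyEx(m,cv2.MORPH_OPEN,np.ones((3,3)))
    for cn in cv2.findContours(m,cv2.RETR_EXTERNAL,cv2.CHAIN_APPROX_NONE)[0]:
        if cv2.contourArea(cn)>300:
            q=world(cn[:,0].astype(float),z,f)[:,:2]; print(n,cv2.contourArea(cn),np.array(cv2.boxPoints(cv2.minAreaRect((q*1000).astype(np.float32)))).round(1).tolist(),cv2.minAreaRect((q*1000).astype(np.float32)))
E
python3 - <<'E'
from h import *
p,d,f=snap('wrist','w14')
layer('w14',.0433,.06,.0455); layer('w14',.0485,.06,.0505)
p,d,f=snap('top','t14')
for o in plates(p,d,f,area=300): print(o)
E
```

```text
tcp [0.4328 0.3935 0.0431] toolx deg 179.6 tilt 0.1 t 37.1 F [-2.  -1.3  3. ] M [-0.3   0.4   0.03] w 0.0462 q [-1.12  0.6   0.37  1.93 -0.33  0.67  1.02]
tcp [0.4329 0.3936 0.1832] toolx deg 179.6 tilt 0.0 t 38.1 F [0.2 0.5 0.2] M [0.01 0.02 0.01] w 0.0845 q [-1.21  0.41  0.47  1.85 -0.22  0.94  0.93]
delta tool [-0.0196 -0.3514  0.003 ]
w14 14249.5 [[405.79998779296875, 361.5], [600.9000244140625, 359.8999938964844], [601.5, 426.0], [406.3999938964844, 427.70001220703125]] ((503.65264892578125, 393.76959228515625), (66.16083526611328, 195.11727905273438), 89.51112365722656)
w14 10663.0 [[407.3999938964844, 369.1000061035156], [594.2999877929688, 368.29998779296875], [594.5, 418.3999938964844], [407.6000061035156, 419.20001220703125]] ((500.9479675292969, 393.742919921875), (50.10009002685547, 186.82208251953125), 89.75926971435547)
{'c': array([503., 384.]), 'L': 194, 'W': 69, 'yaw': -0.7, 'xmin': 406}
{'c': array([520.,  43.]), 'L': 183, 'W': 43, 'yaw': 2.3, 'xmin': 428}
{'c': array([702., 415.]), 'L': 206, 'W': 126, 'yaw': -87.2, 'xmin': 637}
```

View pics/w14.png

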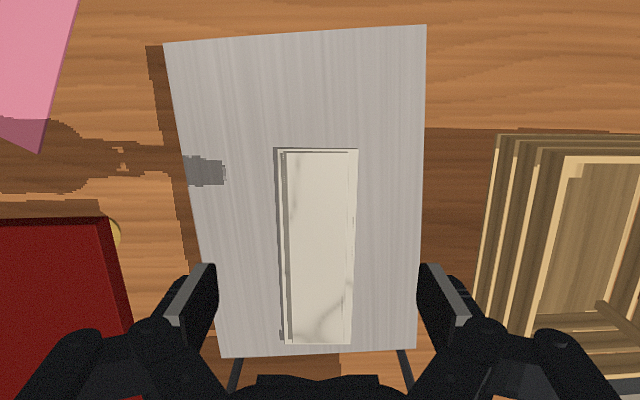

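The wrist view shows c squared on a at (320,245), within 3 mm. Now d.

```bash

python3 -m jog '[{"fingers":0.085,"x":-0.017,"y":-0.05,"z":0,"rx":0,"ry":0,"rz":0},{"fingers":0.085,"x":0,"y":-0.05,"z":0,"rx":0,"ry":0,"rz":0},{"fingers":0.085,"x":0,"y":-0.05,"z":0,"rx":0,"ry":0,"rz":0},{"fingers":0.085,"x":0,"y":-0.05,"z":0,"rx":0,"ry":0,"rz":0},{"fingers":0.085,"x":0,"y":-0.05,"z":0,"rx":0,"ry":0,"rz":0},{"fingers":0.085,"x":0,"y":-0.05,"z":0.02,"rx":0,"ry":0,"rz":0},{"fingers":0.085,"x":0,"y":-0.053,"z":0.03,"rx":0,"ry":0,"rz":0},{"fingers":0.085,"x":0,"y":0,"z":0.03,"rx":0,"ry":0,"rz":-2.7}]'>/dev/null
python3 -m jog '[{"fingers":0.085,"x":0,"y":0,"z":0,"rx":0,"ry":0,"rz":0},{"fingers":0.085,"x":0,"y":0,"z":0,"rx":0,"ry":0,"rz":0},{"fingers":0.085,"x":0,"y":0,"z":0,"rx":0,"ry":0,"rz":0}]'>/dev/null
python3 go.py .45 .040 .058
python3 -c "
from h import *
p,d,f=snap('wrist','w15')
for o in plates(p,d,f,area=300): print(o)"
```

```text
tcp [0.4484 0.0414 0.1039] toolx deg -177.7 tilt 0.1 t 39.575 F [ 0.5 -0.6  0.4] M [-0.   -0.01  0.03] w 0.0849 q [-0.69  0.33  0.55  2.22 -0.28  0.66  1.67]
delta tool [-0.0015 -0.0015  0.0459]
{'c': array([493.,  42.]), 'L': 133, 'W': 42, 'yaw': 2.4, 'xmin': 426}
```

```bash

python3 -m jog '[{"fingers":0.085,"x":-0.001,"y":-0.0015,"z":0.025,"rx":0,"ry":0,"rz":0},{"fingers":0.065,"x":0,"y":0,"z":0.022,"rx":0,"ry":0,"rz":0},{"fingers":0.065,"x":0,"y":0,"z":0,"rx":0,"ry":0,"rz":0},{"fingers":0,"x":0,"y":0,"z":0,"rx":0,"ry":0,"rz":0},{"fingers":0,"x":0,"y":0,"z":0,"rx":0,"ry":0,"rz":0},{"fingers":0,"x":0,"y":0,"z":0,"rx":0,"ry":0,"rz":0}]' 100 >/dev/null
python3 go.py
python3 -m jog '[{"fingers":0,"x":0,"y":0,"z":-0.01,"rx":0,"ry":0,"rz":0},{"fingers":0,"x":0,"y":0,"z":-0.01,"rx":0,"ry":0,"rz":0},{"fingers":0,"x":0,"y":0,"z":-0.02,"rx":0,"ry":0,"rz":2.7},{"fingers":0,"x":0,"y":0,"z":-0.03,"rx":0,"ry":0,"rz":0},{"fingers":0,"x":0,"y":0,"z":0,"rx":0,"ry":0,"rz":0},{"fingers":0,"x":0,"y":0,"z":0,"rx":0,"ry":0,"rz":0}]' >/dev/null
python3 go.py; python3 -c "
from h import *
p,d,f=snap('wrist','w16')
v,u=np.nonzero(d>0); w=world(np.c_[u,v],0,f,d[v,u]); pp=p[v,u].astype(int)
k=(pp.min(1)>150)&(np.ptp(pp,axis=1)<40)&(w[:,2]>.1)&(abs(w[:,1]-.04)<.015); q=w[k]
for x in np.arange(.42,.56,.02):
    s=q[abs(q[:,0]-x)<.01]; print(round(x,2),len(s),np.median(s[:,2]) if len(s) else '')
zt=np.median(q[:,2]); print(plates(p,d,f,.09,.15,300,zt))
"
```

```text
tcp [0.4494 0.0393 0.0574] toolx deg -177.7 tilt 0.1 t 40.375 F [-3.1 -1.   9.1] M [0.03 0.4  0.01] w 0.0382 q [-0.62  0.42  0.48  2.24 -0.37  0.55  1.76]
tcp [0.4484 0.0393 0.1259] toolx deg 179.6 tilt 0.0 t 41.125 F [-0.1 -0.3 -1.3] M [-0.02  0.08 -0.01] w 0.0382 q [-0.74  0.29  0.6   2.2  -0.25  0.71  1.6 ]
0.42 683 0.13403471618214932
0.44 2764 0.13399047390700594
0.46 2369 0.13370643119504352
0.48 2159 0.13350727879181198
0.5 1755 0.13330303069439944
0.52 12 0.13293353076050077
0.54 0 
0.56 0 
[{'c': array([467.,  39.]), 'L': 85, 'W': 42, 'yaw': -0.2, 'xmin': 425}]
```

```bash

python3 -m jog '[{"fingers":0,"x":0,"y":0.02,"z":-0.02,"rx":0,"ry":0,"rz":0},{"fingers":0,"x":0,"y":0.048,"z":0,"rx":0,"ry":0,"rz":0},{"fingers":0,"x":0.005,"y":0.048,"z":0,"rx":0,"ry":0,"rz":0},{"fingers":0,"x":0.005,"y":0.048,"z":0,"rx":0,"ry":0,"rz":0},{"fingers":0,"x":0.005,"y":0.048,"z":0,"rx":0,"ry":0,"rz":0},{"fingers":0,"x":0,"y":0.048,"z":0,"rx":0,"ry":0,"rz":0},{"fingers":0,"x":0,"y":0.048,"z":0,"rx":0,"ry":0,"rz":0},{"fingers":0,"x":0,"y":0.047,"z":0,"rx":0,"ry":0,"rz":0}]'>/dev/null
python3 -m jog '[{"fingers":0,"x":0,"y":0,"z":0.03,"rx":0,"ry":0,"rz":0},{"fingers":0,"x":0,"y":0,"z":0.03,"rx":0,"ry":0,"rz":0},{"fingers":0,"x":0,"y":0,"z":0.01,"rx":0,"ry":0,"rz":0},{"fingers":0,"x":0,"y":0,"z":0,"rx":0,"ry":0,"rz":0},{"fingers":0,"x":0,"y":0,"z":0,"rx":0,"ry":0,"rz":0}]'>/dev/null
python3 go.py .4334 .394 .0482
python3 -c "
from h import *
snap('wrist','w17'); layer('w17',.0433,.0485,.0455);layer('w17',.0485,.055,.0505);"
```

```text
tcp [0.437  0.3944 0.0769] toolx deg 179.6 tilt 0.1 t 42.8 F [-0.6 -0.   0.2] M [0.03 0.07 0.05] w 0.0381 q [-1.17  0.56  0.44  1.91 -0.34  0.74  1.03]
delta tool [ 0.0036 -0.0005  0.0287]
w17 308.0 [[493.6000061035156, 424.8999938964844], [493.79998779296875, 419.79998779296875], [534.7999877929688, 421.3999938964844], [534.5999755859375, 426.3999938964844]] ((514.2140502929688, 423.10614013671875), (41.090763092041016, 5.057071685791016), 2.1515390872955322)
w17 394.0 [[493.20001220703125, 360.29998779296875], [534.0, 359.8999938964844], [534.0999755859375, 367.0], [493.20001220703125, 367.29998779296875]] ((513.6472778320312, 363.6170349121094), (7.064896583557129, 40.85808181762695), 89.53287506103516)
w17 2110.0 [[404.79998779296875, 361.29998779296875], [444.8999938964844, 361.0], [445.5, 426.8999938964844], [405.29998779296875, 427.20001220703125]] ((425.1248779296875, 394.11383056640625), (65.90037536621094, 40.1944580078125), 89.52549743652344)
w17 3503.5 [[407.0, 368.8999938964844], [427.29998779296875, 368.79998779296875], [427.70001220703125, 418.5], [407.3999938964844, 418.70001220703125]] ((417.3542175292969, 393.7338562011719), (49.76246643066406, 20.228023529052734), 89.53656768798828)
```

Stack unchanged; lower and release.

```bash

python3 -m jog '[{"fingers":0,"x":0.0036,"y":-0.0005,"z":0.015,"rx":0,"ry":0,"rz":0},{"fingers":0,"x":0,"y":0,"z":0.01,"rx":0,"ry":0,"rz":0},{"fingers":0,"x":0,"y":0,"z":0.0032,"rx":0,"ry":0,"rz":0},{"fingers":0,"x":0,"y":0,"z":0,"rx":0,"ry":0,"rz":0}]'>/dev/null
python3 go.py
python3 -m jog '[{"fingers":0.085,"x":0,"y":0,"z":0,"rx":0,"ry":0,"rz":0},{"fingers":0.085,"x":0,"y":0,"z":0,"rx":0,"ry":0,"rz":0},{"fingers":0.085,"x":0,"y":0,"z":-0.01,"rx":0,"ry":0,"rz":0},{"fingers":0.085,"x":0,"y":0,"z":-0.03,"rx":0,"ry":0,"rz":0},{"fingers":0.085,"x":0,"y":0,"z":-0.05,"rx":0,"ry":0,"rz":0},{"fingers":0.085,"x":0,"y":0,"z":-0.05,"rx":0,"ry":0,"rz":0},{"fingers":0.085,"x":0,"y":0,"z":0,"rx":0,"ry":0,"rz":0},{"fingers":0.085,"x":0,"y":0,"z":0,"rx":0,"ry":0,"rz":0}]'>/dev/null
python3 go.py; python3 - <<'E'
from h import *
snap('wrist','w18'); layer('w18',.0433,.07,.0455); layer('w18',.0485,.07,.0505); layer('w18',.0535,.07,.0555)
snap('scene','s18')
for t in ['tealight','bell','diya','spoon','lid_grip']:
    print(t,[(np.round(x['xyz'],3).tolist(),round(x['score'],2)) for x in r.landmark_of(t,'scene')][:1])
E
```

```text
tcp [0.4319 0.3936 0.049 ] toolx deg 179.6 tilt 0.1 t 43.35 F [-7.4 -4.7 20.1] M [-0.87  1.63  0.05] w 0.0384 q [-1.16  0.6   0.42  1.93 -0.37  0.69  1.05]
tcp [0.4323 0.3936 0.1878] toolx deg 179.6 tilt 0.0 t 44.35 F [ 0.8 -0.5 -0.4] M [0.03 0.01 0.  ] w 0.0849 q [-1.25  0.41  0.52  1.85 -0.25  0.95  0.95]
w18 13899.5 [[405.29998779296875, 361.6000061035156], [600.5999755859375, 359.79998779296875], [601.2000122070312, 426.0], [405.8999938964844, 427.70001220703125]] ((503.24139404296875, 393.791259765625), (66.1700439453125, 195.3599090576172), 89.49422454833984)
w18 10412.5 [[407.79998779296875, 369.20001220703125], [596.4000244140625, 368.20001220703125], [596.5999755859375, 418.29998779296875], [408.0, 419.29998779296875]] ((502.2042236328125, 393.7537536621094), (50.1191520690918, 188.61279296875), 89.70899963378906)
w18 8707.5 [[410.0, 373.20001220703125], [592.0, 372.29998779296875], [592.2000122070312, 414.3999938964844], [410.20001220703125, 415.29998779296875]] ((501.1209716796875, 393.8265686035156), (42.09071350097656, 182.02301025390625), 89.72393035888672)
tealight [([0.786, -0.003, 0.059], 0.57)]
bell [([0.779, 0.103, 0.061], 0.56)]
diya [([0.776, -0.109, 0.061], 0.78)]
spoon [([0.372, -0.04, -0.001], 0.84)]
lid_grip [([0.492, -0.384, 0.162], 0.83)]
```

View pics/s18.png

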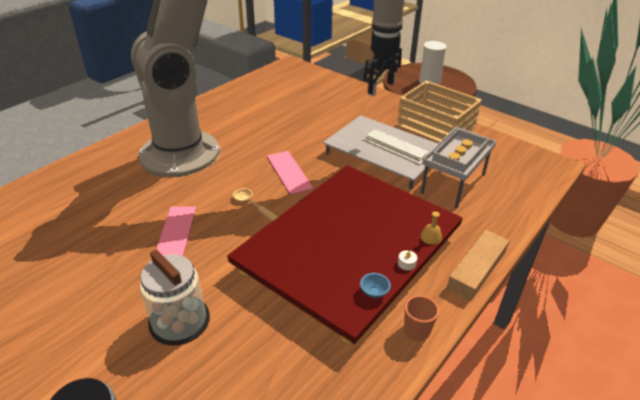

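The scene view shows the stack squared on the deck at (397,147), the stool clear of plates, the bystanders in place and the lid home.

```bash
python3 -c "
from bench import r
print(r.hand_in())"
```

```text
the job is handed in; nothing more can be done
None
```

The job is handed in: the three plates present (a, c, d) are stacked flat on the organiser's low deck, largest at the bottom and centred within about 3 mm. The lid is screwed home to its stop, and the tealight, bell, diya and spoon are where they were; plate_a was knocked a few centimetres on the deck mid-job, so I built the stack where it ended up.

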